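Clip a tube into the sawing cradle and oil it

ROBOT

A 7-joint arm with a two-finger parallel gripper is mounted at the origin on the work surface. World frame = base frame: x ahead of the robot, y to its left, z up, the work surface at z = 0. Lengths are in m, angles in rad, forces in N, time in s.
With the tool pointing down it reaches from about 0.425 to 0.925 m from the base axis. Payload 6.8 kg.
Tool frame: the origin (TCP) lies on the mounting face of the last link; the fingertips stand 173 mm ahead of it and the grasp point (between the pads) lies 155 mm ahead of it; z points along the fingers, y is the line along which they close (so a half turn about z gives the same grasp; the last joint's range is limited). The gripper opens to 85 mm and grips with 20 to 120 N. Pads are 22 mm wide; open, the fingers measure 114 mm over their backs; the gripper's body (76 mm by 85 mm) begins 54 mm behind the grasp point. The pads swing forward as they close: fully open they stand 13 mm farther back than shut.
Start: joints at [1.002, 0.477, 0.022, 1.555, -0.011, 1.109, -0.083], TCP at [0.3, -0.605, 0.405] pointing down, gripper open.
Joint ranges: [-2.96, 2.96], [-0.34, 2.1], [-1.41, 1.46], [0.24, 2.44], [-1.37, 4.51], [0.17, 1.92], [-2.96, 2.96]. Speed limits (rad/s): [2.39, 2.39, 3.14, 3.14, 3.14, 3.14, 3.14].

INTERFACE

Orientations are given as a rotation vector (axis times angle).
In Python, from bench import r gives the robot as it stands.
- The arm moves only by the tool arm_command, never from a script. Its argument "plan" is a list of rows, each an object of numbers: "claw": the closure, from 0 (fully open) to 1 (shut); "tx", "ty", "tz": the shift along the tool's x, y, z in m; "ax", "ay", "az": the turn, a rotation vector about the tool's x, y, z in degrees. A call has exactly 10 rows; each row shifts and turns the commanded pose from where the row before left it, along the tool's axes as they then stand; what a row does not reach is not made up. A row lasts 1/12 s, in which the tool goes at most 41.7 mm and 7.16 degrees, less where a joint would pass 70% of its speed; a pose out of reach is approached as far as the arm can. A call is refused whole if a number of a shift passes 0.0417 or a number of a turn 7.16, either way. A call with a gripper value outside its range is refused whole. The fingers move at their own pace and stop on an object; "squeeze" is the grip in N (left out, the last holds). Time passes only in rows, so rows that do not move let the fingers close, or fill a call up. It gives the time, the measured TCP pose, the force, the opening and the grip force at its end, in the units of the state.
- r.get_obs(): the state, without advancing time (a new reading comes with each control period).
- r.grab_frame(name): name is "side" or "top" or "wrist"; returns the picture (400x640x3 uint8, red, green, blue); there is no depth.
- r.camera_model(name): a dict with "fx", "fy", "cx", "cy" (pixels), "position" and "orientation" of the camera in the world; the wrist camera has in their place "tool_from_camera" (4x4, takes a point from camera to tool coordinates, whose origin is the TCP and whose axes are the flange's). Camera axes: x right, y up, looking along -z (the intrinsics and any distortion apply to the point x, -y, -z); pixel columns grow to the right and rows downward; lengths in m; the calibration is good to about 2 mm. A picture is of the moment at which its call begins: read the wrist's pose just before it. camera_model takes no time and is no camera call.
- r.hand_in(): hands the job in; it is judged then, once.
Trained networks look in the newest picture that a camera, given by its name, has taken for a name from the list of things; names that differ only in an ending like _2 or _b are one class to them, and where a whole thing is asked for, a point or a joint stands for the part that bears it (a point fixed in the world has none). Each returns a list of dicts, best first, with "confidence" (0 to 1); they miss things now and then, are a little off and sometimes report something else, mostly with a low value. They report only what shows in the picture. A call takes as long as a camera call. They do not tell look-alikes from the thing itself.
- r.boxes_of(target, camera): "location" ([x, y, z] in m, in the coordinates of the camera as it stood for that picture, good to about 4 mm: the middle of the surface that is visible of it).
- r.tip_of(target, camera): "location" ([x, y, z] in m, in the coordinates of the camera as it stood for that picture, good to about 4 mm: a listed point, or the origin of a listed thing).
The state is a dict: "clock": time; "joints": joint angles; "qvel": joint speeds; "tau": joint torques, N m; "tcp_pos": TCP position; "orientation": TCP orientation; "contact_force": force on the tool from outside, world axes, zero at the start; "moment": the same for the moment, N m; "grip_width": finger opening in m; "gripper_force": force on a finger pad.
Only numpy, scipy, OpenCV 4.12 (cv2) and the standard library are available. Lean on these libraries where they do the work, as an engineer would, in place of code of your own. Each camera call takes 0.05 s, during which the arm holds its last target. There are 200 camera calls.

TASK

Load the long steel tube from the wooden rack into the sawing cradle, ready for cutting: tuck one end under the hood first, then push the tube down past the sprung jaw until it sits fully home in the fork, and slide it along until its end butts against the length stop, without shoving the stop back. Then press the oil can's nozzle cap right down for a moment and let it spring up again; do not spray before the tube is home, and leave the other stock, tools and jars where they are.

Things in the scene. Friction and masses are not known exactly. Their poses are not given: they have to be found in the camera images.
- tube: the tube to load: plain steel, 22 mm outer diameter, 240 mm long (the longer of two), black plug flush in each end, both ends alike, loose. Origin at its centre, x along its axis. It lies level in one of the three notches of the rack, centre 41 mm above the bench; clear of the rack beyond 70 mm from its centre on either side
- rack: low wooden rack fixed to the bench, 120 x 210 mm; origin under its centre. Two notched boards at x = +-45 mm (each 18 mm thick, 40 mm high); the stock lies along x at y = -70, 0 and 70 mm in any order
- cradle: grey steel sawing cradle bolted to the bench, base plate 300 x 100 x 12 mm; origin under the plate's centre. The seated tube lies level along x, axis at y = 0, z = 60 mm. Hood at the -x end, fork clip at x = 40 mm; free space between them and beyond the fork. A level tube cannot enter the hood above the jaw: tuck its end in tilted, other end raised 15 to 20 degrees
- hood (a point): middle of the hood's mouth on the hood's floor (cradle x = -85, z = 49 mm). The hood runs 55 mm from here to -x; inner width 25 mm, roof underside 39 mm above this floor, roof top 46 mm (raised lip 51 mm); flared cheeks reach 21 mm out to +x
- fork (a point): middle of the fork's floor (cradle x = 40, z = 49 mm); fork 20 mm long in x, inner width 25 mm; fixed prong on -y, flared, top 44 mm above this floor; sprung jaw on +y, 34 mm long in x, whose roller (10 mm diameter, 24 mm long) overhangs the slot, its centre at y = 8 mm, 25 mm above this floor
- jaw (a joint): angle of the sprung jaw, hinged along the cradle's x on the +y side of the fork: 0 closed over the slot, about 0.13 when a tube passes (range 0 to 0.4). It needs about 20 N downward on the tube at the fork to open and snaps shut over a seated tube
- feeler (a joint): travel of the length stop's sprung feeler pin (8 mm thick, under 0.5 N), which sticks 3 mm out of a brass disc 20 mm in diameter at the closed end of the hood, facing the tube's end: 0 out, 0.003 m when the tube butts on the disc. The disc stands at cradle x between -136 and -112 mm (z = 60 mm), set differently each time and not measured: find it by touch
- shaft (a joint): how far the length stop has been shoved back along the cradle's -x (m): 0 untouched. Its steel shaft sticks out of the hood's closed end with a brass head about 50 mm behind the disc; friction holds it up to 12 N
- cap (a joint): travel of the oil can's nozzle cap: 0 up, 0.006 m right down; 3 N to start, 8 N fully down
- cap_top (a point): centre of the top of the nozzle cap, a black cap 26 mm in diameter with a short spout, on a fixed upright spray can 60 mm in diameter beyond the hood end of the cradle; its top is 198 mm above the bench when up
- offcut: short steel tube, 22 mm by 150 mm, in the rack; origin at its centre; leave alone
- rod: thin dark steel rod, 12 mm by 280 mm, in the rack; origin at its centre; leave alone
- jar: screw jar, 68 mm in diameter, 75 mm tall, origin under its centre; leave alone
- screwdriver: screwdriver lying on the bench; leave alone
- hammer: hammer lying on the bench; leave alone
- wrench: wrench lying on the bench; leave alone
- tape: roll of tape, 90 mm in diameter, 24 mm tall, lying flat; leave alone
Things that resemble listed ones, but are neither listed nor needed, are in the scene too. What is shaped like the part that bears cap but pink is not meant.

How it is judged:
By the outcome, as a careful person would: the job done as asked, in the order asked, and still so for the second after the job is handed in, with the robot touching nothing.
It also fails if it takes over 48 s, if anything falls off the work surface, if the arm or the gripper's body presses on something with over 40 N, if the wrist force passes 120 N, or if a joint passes its speed limit or range.

## Working session

There is one attempt and no reset: what is moved stays moved. The work goes in short steps, Python scripts to look and compute and a tool call to move; the robot and the scene stay as the last step left them, time stands still between calls to the robot, and variables do not carry over. Pictures are saved under pics/ and viewed, at most 10 in all, crops included, and the job is handed in when it is done.

Besides the shell and the picture viewer there is one more tool, called after ">>>" as name([rows], argument=value, ...), one row to a line, values as JSON. arm_command: Moves the arm, as the interface text tells. Its arguments: {"type":"object","properties":{"plan":{"type":"array","items":{"type":"object","properties":{"claw":{"type":"number"},"tx":{"type":"number"},"ty":{"type":"number"},"tz":{"type":"number"},"ax":{"type":"number"},"ay":{"type":"number"},"az":{"type":"number"}}}},"squeeze":{"type":"number"}},"required":["plan"]}

```bash
ls; mkdir -p pics; cat > h.py <<'E'
import numpy as np, cv2
from scipy.spatial.transform import Rotation as R
from bench import r
def cam(name):
    m=r.camera_model(name)
    if name=='wrist':
        o=r.get_obs(); T=np.eye(4); T[:3,:3]=R.from_rotvec(o['orientation']).as_matrix(); T[:3,3]=o['tcp_pos']
        return m,T@np.array(m['tool_from_camera'])
    T=np.eye(4); q=np.array(m['orientation']); T[:3,3]=m['position']
    T[:3,:3]=R.from_rotvec(q).as_matrix() if q.shape==(3,) else (q if q.shape==(3,3) else R.from_quat(q).as_matrix())
    return m,T
def pix(p,m,T):
    c=np.linalg.inv(T)@np.append(p,1); return m['cx']+m['fx']*c[0]/-c[2], m['cy']+m['fy']*-c[1]/-c[2]
def ray(u,v,m,T,z):
    d=T[:3,:3]@np.array([(u-m['cx'])/m['fx'],-(v-m['cy'])/m['fy'],-1]); o=T[:3,3]; return o+d*(z-o[2])/d[2]
def snap(name,fn):
    m,T=cam(name); im=r.grab_frame(name); cv2.imwrite('pics/'+fn,im[:,:,::-1]); return im,m,T
def find(f,t,name,m,T,n=3):
    for d in getattr(r,f)(t,name)[:n]:
        p=(T@np.append(d['location'],1))[:3]; print(f[:3],t,name,round(d['confidence'],2),p.round(4),np.round(pix(p,m,T)))
E
python3 - <<'E'
from h import *
print(r.get_obs()); print(r.camera_model('top'))
print(r.camera_model('wrist'))
for c in ['top','side']:
    im,m,T=snap(c,c+'0.png')
    for t in ['tube','rack','cradle','hood','fork','cap_top']: find('tip_of',t,c,m,T)
    find('boxes_of','cap',c,m,T)
a=cv2.imread('pics/top0.png');b=cv2.imread('pics/side0.png')
E
```

```text
pics
{'clock': 0.0, 'joints': array([ 1.0018941 ,  0.47781392,  0.02233754,  1.55647169, -0.01149427,
        1.10930987, -0.08310391]), 'qvel': array([ 0.00011485, -0.0003954 ,  0.00059108,  0.00018315,  0.00183898,
        0.00174255, -0.00103671]), 'tau': array([ 6.86076032e-05, -5.96469319e+01,  1.60800129e+00, -2.81208390e+01,
        1.25310535e-02,  9.39571444e-03,  1.13520414e-05]), 'tcp_pos': array([ 0.30003144, -0.60433711,  0.40370757]), 'orientation': array([-3.05682820e+00, -7.17064967e-01,  8.90863307e-04]), 'contact_force': array([-0.87905189,  0.0896774 , -0.04434521]), 'moment': array([-0.00465063, -0.02448018,  0.0339914 ]), 'gripper_force': 0.0, 'grip_width': 0.08538069746805967}
{'fx': 381.3409591176452, 'fy': 381.3409591176452, 'cx': 324.2828063150734, 'cy': 197.3384738767122, 'position': array([ 0.46575789, -0.05905174,  1.26561995]), 'orientation': array([ 0.10392227, -0.06546633, -1.55549265])}
{'fx': 315.7132240018336, 'fy': 315.7132240018336, 'cx': 319.2205012027682, 'cy': 198.86454720293472, 'tool_from_camera': array([[-3.08028606e-05,  9.64823508e-01,  2.6
[... 891 characters left out ...]
0.196 ] [405. 216.]
box cap top 0.44 [ 0.3901 -0.277   0.2021] [413. 268.]
tip tube side 0.95 [0.5634 0.2209 0.0404] [294. 279.]
tip rack side 0.89 [ 0.5551  0.2863 -0.0036] [289. 307.]
tip cradle side 0.72 [ 0.5574 -0.0189 -0.0035] [321. 230.]
tip hood side 0.94 [ 0.5345 -0.0957  0.0466] [335. 206.]
tip fork side 0.76 [0.5636 0.0155 0.046 ] [316. 227.]
tip cap_top side 0.65 [ 0.3934 -0.1562  0.1968] [384. 171.]
tip cap_top side 0.63 [ 0.3888 -0.2856  0.1937] [393. 148.]
tip cap_top side 0.59 [ 0.6456 -0.2767  0.1949] [321. 135.]
box cap side 0.61 [ 0.6416 -0.2684  0.1951] [321. 136.]
box cap side 0.46 [ 0.3932 -0.1453  0.1939] [383. 174.]
box cap side 0.45 [0.5451 0.0082 0.0112] [322. 234.]
```

View pics/top0.png

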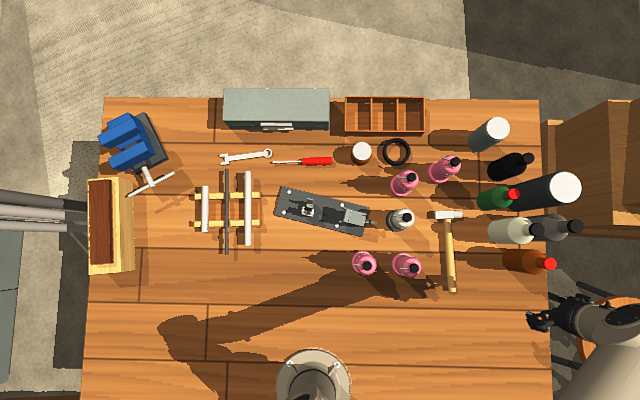

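View pics/side0.png

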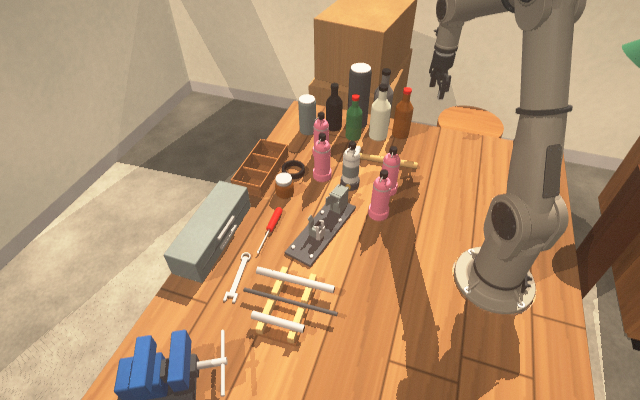

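Candidates in the top picture:
- Long tube at (247,208), chosen. The thin dark rod at (227,211) and the short offcut at (205,209) could be mistaken for it.
- Grey oil can at (400,218), chosen. The pink look-alikes are at (404,183), (445,168), (365,263) and (407,265).
- The cradle is at (322,210), with its hood towards the can.

Next I'll move over the scene for a closer look.

>>> arm_command([
  {"tx": 0.028, "ty": -0.023, "tz": -0.01, "claw": 0},
  {"tx": 0.028, "ty": -0.023, "tz": -0.01},
  {"tx": 0.028, "ty": -0.023, "tz": -0.01},
  {"tx": 0.028, "ty": -0.023, "tz": -0.01},
  {"tx": 0.028, "ty": -0.023, "tz": -0.01},
  {"tx": 0.028, "ty": -0.023},
  {"tx": 0.028, "ty": -0.023},
  {"tx": 0.028, "ty": -0.023},
  {"tx": 0.028, "ty": -0.023},
  {"tx": 0.028, "ty": -0.023},
])

```text
invalid input at $.plan[0]: expected keys claw, tx, ty, tz, ax, ay, az
```

>>> arm_command([
  {"tx": 0.028, "ty": -0.023},
  {"tx": 0.028, "ty": -0.023},
  {"tx": 0.028, "ty": -0.023},
  {"tx": 0.028, "ty": -0.023},
  {"tx": 0.028, "ty": -0.023},
  {"tx": 0.028, "ty": -0.023},
  {"tx": 0.028, "ty": -0.023, "az": 6.6},
  {"az": 6.6},
  {"az": 6.6},
  {"az": 6.6},
])

```text
invalid input at $.plan[0]: expected keys claw, tx, ty, tz, ax, ay, az
```

```bash
python3 - <<'E'
from h import *
o=r.get_obs(); print(o['clock'],o['tcp_pos'],o['orientation'],o['joints'])
im,m,T=snap('wrist','w1.png')
for t in ['tube','rod','offcut','cradle','hood','fork','cap_top']: find('tip_of',t,'wrist',m,T,2)
E
```

```text
0.8 [ 0.30016172 -0.60460359  0.40472416] [3.05849050e+00 7.17461722e-01 1.58862843e-05] [ 1.00189551  0.47697197  0.02238334  1.55540531 -0.01145958  1.10926665
 -0.08308402]
```

View pics/w1.png

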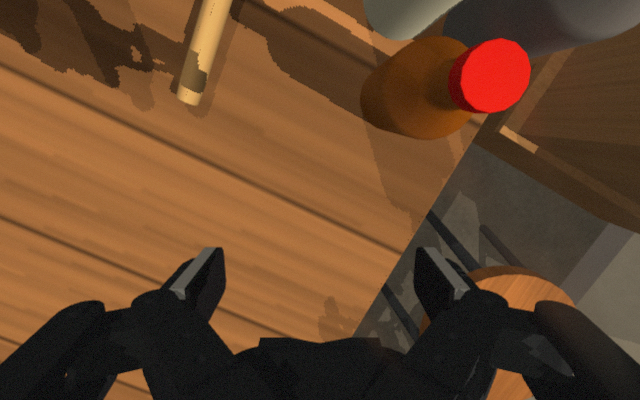

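The moves were refused because every row needs all seven keys. The wrist view shows only the hammer handle (200,60) and a brown bottle (430,90) on the right. I'll resend the moves.

>>> arm_command([
  {"tx": 0.028, "ty": -0.023, "tz": -0.01, "ax": 0, "ay": 0, "az": 0, "claw": 0},
  {"tx": 0.028, "ty": -0.023, "tz": -0.01, "ax": 0, "ay": 0, "az": 0, "claw": 0},
  {"tx": 0.028, "ty": -0.023, "tz": -0.01, "ax": 0, "ay": 0, "az": 0, "claw": 0},
  {"tx": 0.028, "ty": -0.023, "tz": -0.01, "ax": 0, "ay": 0, "az": 0, "claw": 0},
  {"tx": 0.028, "ty": -0.023, "tz": -0.01, "ax": 0, "ay": 0, "az": 0, "claw": 0},
  {"tx": 0.028, "ty": -0.023, "tz": 0, "ax": 0, "ay": 0, "az": 0, "claw": 0},
  {"tx": 0.028, "ty": -0.023, "tz": 0, "ax": 0, "ay": 0, "az": 0, "claw": 0},
  {"tx": 0.028, "ty": -0.023, "tz": 0, "ax": 0, "ay": 0, "az": 0, "claw": 0},
  {"tx": 0.028, "ty": -0.023, "tz": 0, "ax": 0, "ay": 0, "az": 0, "claw": 0},
  {"tx": 0.028, "ty": -0.023, "tz": 0, "ax": 0, "ay": 0, "az": 0, "claw": 0},
])

```text
clock: 2.03
tcp_pos: [0.449, -0.2724, 0.4551]
orientation: [3.058, 0.717, 0.001]
contact_force: [0.5, 0.6, 1.1]
grip_width: 0.0851
gripper_force: 0.0
```

>>> arm_command([
  {"tx": 0.028, "ty": -0.023, "tz": 0, "ax": 0, "ay": 0, "az": 0, "claw": 0},
  {"tx": 0.028, "ty": -0.023, "tz": 0, "ax": 0, "ay": 0, "az": 0, "claw": 0},
  {"tx": 0.028, "ty": -0.023, "tz": 0, "ax": 0, "ay": 0, "az": 0, "claw": 0},
  {"tx": 0.028, "ty": -0.023, "tz": 0, "ax": 0, "ay": 0, "az": 0, "claw": 0},
  {"tx": 0.028, "ty": -0.023, "tz": 0, "ax": 0, "ay": 0, "az": 0, "claw": 0},
  {"tx": 0.028, "ty": -0.023, "tz": 0, "ax": 0, "ay": 0, "az": 0, "claw": 0},
  {"tx": 0.028, "ty": -0.023, "tz": 0, "ax": 0, "ay": 0, "az": 6.6, "claw": 0},
  {"tx": 0, "ty": 0, "tz": 0, "ax": 0, "ay": 0, "az": 6.6, "claw": 0},
  {"tx": 0, "ty": 0, "tz": 0, "ax": 0, "ay": 0, "az": 6.6, "claw": 0},
  {"tx": 0, "ty": 0, "tz": 0, "ax": 0, "ay": 0, "az": 6.6, "claw": 0},
])

```text
clock: 2.87
tcp_pos: [0.5529, -0.0418, 0.4547]
orientation: [-3.142, 0.006, 0.0]
contact_force: [0.1, -0.7, -1.2]
grip_width: 0.0852
gripper_force: 0.0
```

```bash
python3 - <<'E'
from h import *
o=r.get_obs(); print(o['clock'],o['tcp_pos'],o['orientation'],o['joints'])
im,m,T=snap('wrist','w2.png')
for t in ['tube','rod','offcut','cradle','hood','fork','cap_top']: find('tip_of',t,'wrist',m,T,2)
E
```

```text
2.8667 [ 0.55287333 -0.04179656  0.45467453] [-3.14152282e+00  6.10022809e-03  9.04838212e-06] [ 0.16700613  0.24719014 -0.24438133  1.7738192   0.06548209  1.12847658
 -1.6729681 ]
tip tube wrist 0.57 [0.5636 0.2226 0.04  ] [102. 162.]
tip rod wrist 0.62 [0.5519 0.287  0.0331] [ 56. 170.]
tip rod wrist 0.24 [0.5615 0.2192 0.0418] [104. 164.]
tip cradle wrist 0.56 [ 0.5622 -0.0197 -0.0025] [302. 157.]
tip hood wrist 0.93 [ 0.5426 -0.1004  0.0485] [367. 179.]
tip fork wrist 0.59 [0.5659 0.0242 0.0522] [262. 161.]
tip fork wrist 0.49 [0.5492 0.2909 0.0346] [ 52. 173.]
tip cap_top wrist 0.83 [ 0.5317 -0.2676  0.197 ] [613. 231.]
tip cap_top wrist 0.57 [0.5615 0.2196 0.0438] [102. 164.]
```

View pics/w2.png

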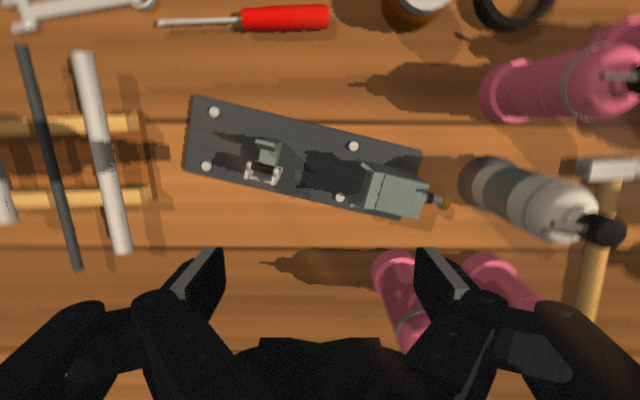

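The wrist view shows the long tube from (82,52) to (123,252). The cradle plate's corners are near (195,95), (421,150) and (183,168), with the hood at (395,190) and its brass head at (443,201). The grey can's cap is at (605,230).

```bash
python3 - <<'E'
from h import *
m,T=cam('wrist')
for n,z,ps in [('tube',.041,[(82,54),(123,252)]),('bolts',.015,[(214,112),(353,146),(340,197),(206,166)]),('plate',.012,[(195,95),(421,150),(183,168)]),('head',.06,[(443,201)]),('cap',.198,[(605,230)])]:
    P=np.array([ray(u,v,m,T,z) for u,v in ps]); print(n,P[:,:2].round(4).tolist())
    for i in range(1,len(P)): d=P[i]-P[i-1]; print('  len',np.linalg.norm(d).round(4),'ang',np.degrees(np.arctan2(d[1],d[0])).round(1))
    print('  mean',P.mean(0).round(4))
a=cv2.imread('pics/w2.png'); cv2.imwrite('pics/c1.png',cv2.resize(a[80:260,20:480],None,fx=1.7,fy=1.7,interpolation=cv2.INTER_CUBIC))
E
```

```text
tube [[0.6828, 0.221], [0.4426, 0.2142]]
  len 0.2403 ang -178.4
  mean [0.5627 0.2176 0.041 ]
bolts [[0.6206, 0.0873], [0.5787, -0.0874], [0.511, -0.072], [0.5526, 0.1036]]
  len 0.1797 ang -103.5
  len 0.0695 ang 167.2
  len 0.1805 ang 76.7
  mean [0.5657 0.0079 0.015 ]
plate [[0.6409, 0.1101], [0.5734, -0.1761], [0.5495, 0.1353]]
  len 0.2941 ang -103.3
  len 0.3123 ang 94.4
  mean [0.5879 0.0231 0.012 ]
head [[0.5181, -0.1923]]
  mean [ 0.5181 -0.1923  0.06  ]
cap [[0.5338, -0.2619]]
  mean [ 0.5338 -0.2619  0.198 ]
```

View pics/c1.png

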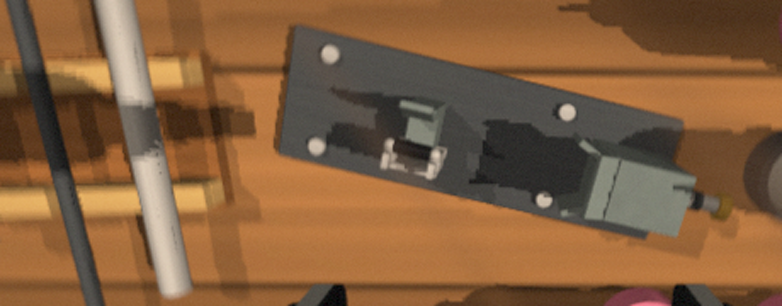

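The tube is confirmed: 240 mm long, centre (0.563, 0.218). Reaching for its far end.

>>> arm_command([
  {"tx": 0.012, "ty": -0.033, "tz": 0.02, "ax": 0, "ay": 0, "az": 0, "claw": 0.35},
  {"tx": 0.012, "ty": -0.033, "tz": 0.02, "ax": 0, "ay": 0, "az": 0, "claw": 0.35},
  {"tx": 0.012, "ty": -0.033, "tz": 0.02, "ax": 0, "ay": 0, "az": 0, "claw": 0.35},
  {"tx": 0.012, "ty": -0.033, "tz": 0.02, "ax": 0, "ay": 0, "az": 0, "claw": 0.35},
  {"tx": 0.012, "ty": -0.033, "tz": 0.02, "ax": 0, "ay": 0, "az": 0, "claw": 0.35},
  {"tx": 0.012, "ty": -0.033, "tz": 0.02, "ax": 0, "ay": 0, "az": 0, "claw": 0.35},
  {"tx": 0.012, "ty": -0.033, "tz": 0.02, "ax": 0, "ay": 0, "az": 0, "claw": 0.35},
  {"tx": 0.012, "ty": -0.033, "tz": 0.02, "ax": 0, "ay": 0, "az": 0, "claw": 0.35},
  {"tx": 0, "ty": 0, "tz": 0, "ax": 0, "ay": 0, "az": -1.8, "claw": 0.35},
  {"tx": 0, "ty": 0, "tz": 0, "ax": 0, "ay": 0, "az": 0, "claw": 0.35},
])

```text
clock: 4.1
tcp_pos: [0.648, 0.224, 0.2925]
orientation: [-3.14, -0.059, 0.005]
contact_force: [-0.5, -0.3, 0.5]
grip_width: 0.0553
gripper_force: 0.0
```

```bash
python3 - <<'E'
from h import *
o=r.get_obs(); print(o['clock'],o['tcp_pos'],o['orientation'],o['joints'],o['grip_width'])
im,m,T=snap('wrist','w3.png')
for t in ['tube','rod']: find('tip_of',t,'wrist',m,T,2)
E
```

```text
4.1 [0.64795918 0.22396456 0.29249374] [-3.14047814 -0.05884011  0.00535514] [-0.22585097  0.62172337 -0.28750611  1.60313857  0.20216067  0.94908834
 -2.11435563] 0.05527075681337223
```

View pics/w3.png

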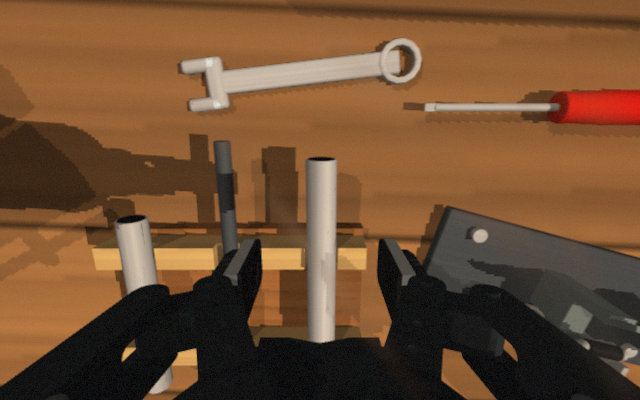

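The tube runs straight up the image at column 321, centred between the fingers, with its far end at row 160. The rod at column 225 is clear of the fingers. Descending to grip it.

>>> arm_command([
  {"tx": 0.001, "ty": 0, "tz": 0.032, "ax": 0, "ay": 0, "az": 0, "claw": 0.35},
  {"tx": 0.001, "ty": 0, "tz": 0.032, "ax": 0, "ay": 0, "az": 0, "claw": 0.35},
  {"tx": 0.001, "ty": 0, "tz": 0.032, "ax": 0, "ay": 0, "az": 0, "claw": 0.35},
  {"tx": 0, "ty": 0, "tz": 0, "ax": 0, "ay": 0, "az": 0, "claw": 0.35},
  {"tx": 0, "ty": 0, "tz": 0, "ax": 0, "ay": 0, "az": 0, "claw": 1},
  {"tx": 0, "ty": 0, "tz": 0, "ax": 0, "ay": 0, "az": 0, "claw": 1},
  {"tx": 0, "ty": 0, "tz": 0, "ax": 0, "ay": 0, "az": 0, "claw": 1},
  {"tx": 0, "ty": 0, "tz": 0, "ax": 0, "ay": 0, "az": 0, "claw": 1},
  {"tx": 0, "ty": 0, "tz": 0, "ax": 0, "ay": 0, "az": 0, "claw": 1},
  {"tx": 0, "ty": 0, "tz": 0, "ax": 0, "ay": 0, "az": 0, "claw": 1},
], squeeze=100)

```text
clock: 5.08
tcp_pos: [0.653, 0.2216, 0.2015]
orientation: [-3.14, -0.049, -0.007]
contact_force: [0.6, -0.7, 6.4]
grip_width: 0.0187
gripper_force: 97.9
```

>>> arm_command([
  {"tx": 0, "ty": 0, "tz": -0.02, "ax": 0, "ay": 0, "az": 0, "claw": 1},
  {"tx": 0, "ty": 0, "tz": -0.03, "ax": 0, "ay": 0, "az": 0, "claw": 1},
  {"tx": 0, "ty": 0, "tz": -0.033, "ax": 0, "ay": 0, "az": 0, "claw": 1},
  {"tx": 0, "ty": 0, "tz": -0.033, "ax": 0, "ay": 0, "az": 0, "claw": 1},
  {"tx": 0, "ty": 0, "tz": -0.033, "ax": 0, "ay": 0, "az": 0, "claw": 1},
  {"tx": 0, "ty": 0, "tz": -0.033, "ax": 0, "ay": 0, "az": 0, "claw": 1},
  {"tx": 0, "ty": 0, "tz": -0.033, "ax": 0, "ay": 0, "az": 0, "claw": 1},
  {"tx": 0, "ty": 0, "tz": -0.033, "ax": 0, "ay": 0, "az": 0, "claw": 1},
  {"tx": 0, "ty": 0, "tz": 0, "ax": 0, "ay": 0, "az": -6.8, "claw": 1},
  {"tx": 0, "ty": 0, "tz": 0, "ax": 0, "ay": 0, "az": -6.8, "claw": 1},
])

```text
clock: 5.92
tcp_pos: [0.6516, 0.2218, 0.4506]
orientation: [-3.111, -0.429, -0.01]
contact_force: [-0.4, 0.1, -3.7]
grip_width: 0.0187
gripper_force: 98.1
```

>>> arm_command([
  {"tx": 0, "ty": 0, "tz": 0, "ax": 0, "ay": 0, "az": -6.8, "claw": 1},
  {"tx": 0, "ty": 0, "tz": 0, "ax": 0, "ay": 0, "az": -6.8, "claw": 1},
  {"tx": 0, "ty": 0, "tz": 0, "ax": 0, "ay": 0, "az": -6.8, "claw": 1},
  {"tx": 0, "ty": 0, "tz": 0, "ax": 0, "ay": 0, "az": -6.8, "claw": 1},
  {"tx": 0, "ty": 0, "tz": 0, "ax": 0, "ay": 0, "az": -6.8, "claw": 1},
  {"tx": 0, "ty": 0, "tz": 0, "ax": 0, "ay": 0, "az": -6.8, "claw": 1},
  {"tx": 0, "ty": 0, "tz": 0, "ax": 0, "ay": 0, "az": -6.8, "claw": 1},
  {"tx": 0, "ty": 0, "tz": 0, "ax": 0, "ay": 0, "az": -6.8, "claw": 1},
  {"tx": 0, "ty": 0, "tz": 0, "ax": 0, "ay": 0, "az": -6.8, "claw": 1},
  {"tx": 0, "ty": 0, "tz": 0, "ax": 0, "ay": 0, "az": 0, "claw": 1},
])

```text
clock: 6.75
tcp_pos: [0.6515, 0.221, 0.4468]
orientation: [-2.462, -1.952, -0.0]
contact_force: [-1.1, 0.4, -3.4]
grip_width: 0.0187
gripper_force: 98.0
```

>>> arm_command([
  {"tx": -0.036, "ty": -0.0035, "tz": 0, "ax": 0, "ay": 0, "az": 0, "claw": 1},
  {"tx": -0.036, "ty": -0.0035, "tz": 0, "ax": 0, "ay": 0, "az": 0, "claw": 1},
  {"tx": -0.036, "ty": -0.0035, "tz": 0, "ax": 0, "ay": 0, "az": 0, "claw": 1},
  {"tx": -0.036, "ty": -0.0035, "tz": 0, "ax": 0, "ay": 0, "az": 0, "claw": 1},
  {"tx": -0.036, "ty": -0.0035, "tz": 0, "ax": 0, "ay": 0, "az": 0, "claw": 1},
  {"tx": -0.036, "ty": -0.0035, "tz": 0, "ax": 0, "ay": 0, "az": 0, "claw": 1},
  {"tx": -0.036, "ty": -0.0035, "tz": 0, "ax": 0, "ay": 0, "az": 0, "claw": 1},
  {"tx": -0.036, "ty": -0.0035, "tz": 0, "ax": 0, "ay": 0, "az": 0, "claw": 1},
  {"tx": -0.036, "ty": -0.0035, "tz": 0, "ax": 0, "ay": 0, "az": 0, "claw": 1},
  {"tx": -0.036, "ty": -0.0035, "tz": 0, "ax": 0, "ay": 0, "az": 0, "claw": 1},
])

```text
clock: 7.58
tcp_pos: [0.5329, -0.1221, 0.4471]
orientation: [2.469, 1.942, 0.0]
contact_force: [1.2, -0.3, -2.6]
grip_width: 0.0193
gripper_force: 98.2
```

```bash
python3 - <<'E'
from h import *
o=r.get_obs(); print(o['clock'],o['tcp_pos'],o['orientation'],o['joints'])
im,m,T=snap('wrist','w4.png')
for t in ['cradle','hood','fork','tube']: find('tip_of',t,'wrist',m,T,2)
a=cv2.resize(im[:,:,::-1],None,fx=1.25,fy=1.25,interpolation=cv2.INTER_CUBIC); cv2.imwrite('pics/w4b.png',a)
E
```

```text
7.5833 [ 0.53294569 -0.12211237  0.44711543] [2.46941813e+00 1.94158551e+00 4.74846275e-04] [ 0.54362433  0.27054824 -0.51948175  1.78585106  0.14772771  1.12334285
 -0.26247593]
tip cradle wrist 0.61 [ 0.5603 -0.0171 -0.002 ] [320.  77.]
tip hood wrist 0.78 [ 0.5405 -0.1029  0.0495] [321. 153.]
tip fork wrist 0.77 [0.5659 0.0197 0.0527] [317.  33.]
```

View pics/w4b.png

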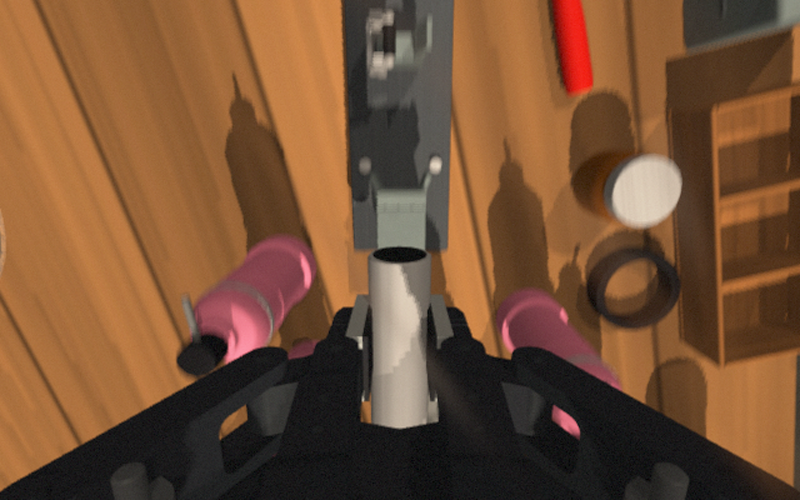

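The view looks straight down the cradle axis. The held tube is at column 400 of the enlarged picture, the hood at about 401, and the plate spans about 354–447 at the near edge. I'll fit the plate and tube edges numerically.

```bash
python3 - <<'E'
from h import *
im=cv2.imread('pics/w4.png'); m,T=cam('wrist')
hsv=cv2.cvtColor(im,cv2.COLOR_BGR2HSV); S=cv2.GaussianBlur(hsv[:,:,1].astype(float),(1,5),0)
def cross(row,a,b,th):
    s=S[row,a:b]-th; k=np.where(np.sign(s[:-1])!=np.sign(s[1:]))[0]
    return (a+k+s[k]/(s[k]-s[k+1])).round(2)
for row in [10,40,70,100,130,160,185]: print(row,cross(row,262,300,100),cross(row,340,378,100))
G=cv2.cvtColor(im,cv2.COLOR_BGR2GRAY)
for row in [160,170,180,190]: print('hood',row,G[row,296:345].tolist())
for row in [40,220,240]: print(row,S[row,284:356:2].astype(int).tolist())
Rm=T[:3,:3]
def line(z,pts):
    P=np.array([ray(u,v,m,T,z) for u,v in pts]); return P
np.save('T4.npy',T)
E
```

```text
10 [275.37] [362.15]
40 [276.5] [361.4]
70 [277.75] [360.66]
100 [279.03] [359.9]
130 [280.15] [359.07]
160 [281.33] [358.37]
185 [282.37] [357.72]
hood 160 [81, 75, 55, 52, 56, 92, 137, 150, 149, 150, 150, 153, 153, 151, 153, 153, 152, 149, 151, 153, 152, 152, 151, 150, 151, 151, 150, 151, 149, 149, 150, 150, 148, 148, 152, 150, 148, 148, 150, 149, 148, 151, 151, 147, 137, 97, 91, 89, 87]
hood 170 [74, 77, 72, 72, 69, 96, 124, 135, 133, 134, 135, 135, 136, 134, 135, 136, 135, 133, 135, 133, 132, 135, 139, 138, 138, 135, 137, 137, 139, 138, 137, 139, 137, 139, 139, 139, 138, 138, 137, 137, 138, 140, 140, 136, 107, 77, 86, 86, 89]
hood 180 [78, 75, 77, 77, 76, 88, 123, 141, 140, 140, 142, 144, 143, 144, 143, 144, 145, 144, 141, 141, 141, 143, 142, 139, 143, 142, 140, 141, 141, 143, 140, 140, 138, 141, 140, 141, 140, 140, 141, 142, 141, 144, 140, 134, 94, 50, 51, 48, 50]
hood 190 [72, 76, 77, 76, 71, 82, 120, 141, 141, 140, 144, 144, 141, 141, 141, 141, 142, 140, 141, 141, 143, 141, 142, 140, 141, 142, 144, 141, 138, 139, 141, 140, 139, 144, 141, 144, 141, 144, 144, 145, 144, 146, 145, 131, 86, 49, 49, 49, 50]
40 [11, 10, 14, 13, 21, 37, 36, 43, 26, 29, 26, 29, 52, 35, 41, 59, 26, 26, 25, 25, 23, 27, 27, 28, 32, 34, 36, 31, 27, 28, 29, 30, 27, 32, 31, 24]
220 [150, 149, 151, 150, 150, 120, 50, 47, 45, 43, 43, 42, 42, 42, 42, 44, 43, 42, 42, 42, 42, 41, 41, 39, 38, 42, 41, 40, 40, 42, 73, 159, 162, 161, 161, 158]
240 [104, 40, 44, 46, 49, 52, 58, 51, 49, 48, 47, 46, 46, 44, 41, 43, 45, 43, 42, 41, 42, 41, 42, 42, 44, 44, 38, 42, 40, 42, 35, 36, 36, 37, 40, 56]
```

Measured: the tool is at cradle x = −106 mm, the axis lies 1 mm along +y of the tool, and the yaw needs −0.45°. The tube's free end is 209 mm from the grip. Moving to the tilted position before insertion.

>>> arm_command([
  {"tx": 0.0345, "ty": 0.001, "tz": 0, "ax": 0, "ay": 0, "az": 0, "claw": 1},
  {"tx": 0.0345, "ty": 0, "tz": 0, "ax": 0, "ay": 0, "az": 0, "claw": 1},
  {"tx": 0.0345, "ty": 0, "tz": 0, "ax": 0, "ay": 0, "az": 0, "claw": 1},
  {"tx": 0.0345, "ty": 0, "tz": 0, "ax": 0, "ay": 0, "az": 0, "claw": 1},
  {"tx": 0.0345, "ty": 0, "tz": 0, "ax": 0, "ay": 0, "az": 0, "claw": 1},
  {"tx": 0.0345, "ty": 0, "tz": 0, "ax": 0, "ay": 0, "az": 0, "claw": 1},
  {"tx": 0, "ty": 0, "tz": 0, "ax": 0, "ay": 0, "az": -0.45, "claw": 1},
  {"tx": 0, "ty": 0, "tz": 0, "ax": 0, "ay": 5.83, "az": 0, "claw": 1},
  {"tx": 0, "ty": 0, "tz": 0, "ax": 0, "ay": 5.83, "az": 0, "claw": 1},
  {"tx": 0, "ty": 0, "tz": 0, "ax": 0, "ay": 5.84, "az": 0, "claw": 1},
])

```text
clock: 8.67
tcp_pos: [0.5829, 0.083, 0.4472]
orientation: [-2.287, -1.826, -0.359]
contact_force: [0.3, -0.2, -3.1]
grip_width: 0.0186
gripper_force: 98.2
```

>>> arm_command([
  {"tx": -0.009, "ty": 0, "tz": 0.029, "ax": 0, "ay": 0, "az": 0, "claw": 1},
  {"tx": -0.009, "ty": 0, "tz": 0.029, "ax": 0, "ay": 0, "az": 0, "claw": 1},
  {"tx": -0.009, "ty": 0, "tz": 0.029, "ax": 0, "ay": 0, "az": 0, "claw": 1},
  {"tx": -0.009, "ty": 0, "tz": 0.029, "ax": 0, "ay": 0, "az": 0, "claw": 1},
  {"tx": 0, "ty": 0, "tz": 0, "ax": 0, "ay": 0, "az": 0, "claw": 1},
  {"tx": 0, "ty": 0, "tz": 0, "ax": 0, "ay": 0, "az": 0, "claw": 1},
  {"tx": 0, "ty": 0, "tz": 0, "ax": 0, "ay": 0, "az": 0, "claw": 1},
  {"tx": 0, "ty": 0, "tz": 0, "ax": 0, "ay": 0, "az": 0, "claw": 1},
  {"tx": 0, "ty": 0, "tz": 0, "ax": 0, "ay": 0, "az": 0, "claw": 1},
  {"tx": 0, "ty": 0, "tz": 0, "ax": 0, "ay": 0, "az": 0, "claw": 1},
])

```text
clock: 9.5
tcp_pos: [0.5837, 0.0812, 0.3269]
orientation: [-2.294, -1.826, -0.356]
contact_force: [0.2, -0.3, -3.1]
grip_width: 0.019
gripper_force: 98.2
```

```bash
cat >> h.py <<'E'
C=np.array([.5582,-.0186,0]); YAW=np.radians(76.8)
d=np.array([np.cos(YAW),np.sin(YAW),0]); n=np.array([-d[1],d[0],0])
def state(h=.160,L=.209):
    o=r.get_obs(); M=R.from_rotvec(o['orientation']).as_matrix(); p=np.array(o['tcp_pos'])
    cr=lambda q:(np.array([ (q-C)@d,(q-C)@n,q[2]])*1000).round(1)
    P=p+h*M[:,2]; E=P-L*M[:,0]; t=M[:,0]
    print('t',round(o['clock'],2),'TCP',cr(p),'grip',cr(P),'end',cr(E),'pitch',np.degrees(np.arcsin(t[2])).round(2),'yaw',np.degrees(np.arctan2(t[1],t[0])).round(2),'roll',np.degrees(np.arcsin(M[2,1])).round(2))
    f=np.array(o['contact_force']); print('F cradle',(f@d).round(1),(f@n).round(1),f[2].round(1),'grip',o['grip_width'],o['gripper_force'])
    return p,M,P,E
E
python3 - <<'E'
from h import *
p,M,P,E=state()
im,m,T=snap('side','s2.png')
E2=P+.031*M[:,0]
print('side: end',pix(E,m,T),'plus end',pix(E2,m,T))
c=[pix(E,m,T),pix(E2,m,T)]
x0,y0=260,120; a=cv2.resize(im[y0:y0+130,x0:x0+180,::-1],None,fx=4.4,fy=4.4,interpolation=cv2.INTER_CUBIC)
for u,v in c: cv2.circle(a,(int((u-x0+.5)*4.4),int((v-y0+.5)*4.4)),3,(0,0,255),-1)
cv2.imwrite('pics/s2c.png',a)
E
```

```text
t 9.5 TCP [103.   -2.1 326.9] grip [151.2  -2.3 174.3] end [-48.1  -3.2 111.4] pitch 17.54 yaw 77.09 roll 0.15
F cradle -0.2 -0.3 -3.1 grip 0.018967480396084466 98.23737859725952
side: end (np.float64(328.04098290134334), np.float64(197.48496506256836)) plus end (np.float64(286.71551462434843), np.float64(228.658034655718))
```

View pics/s2c.png

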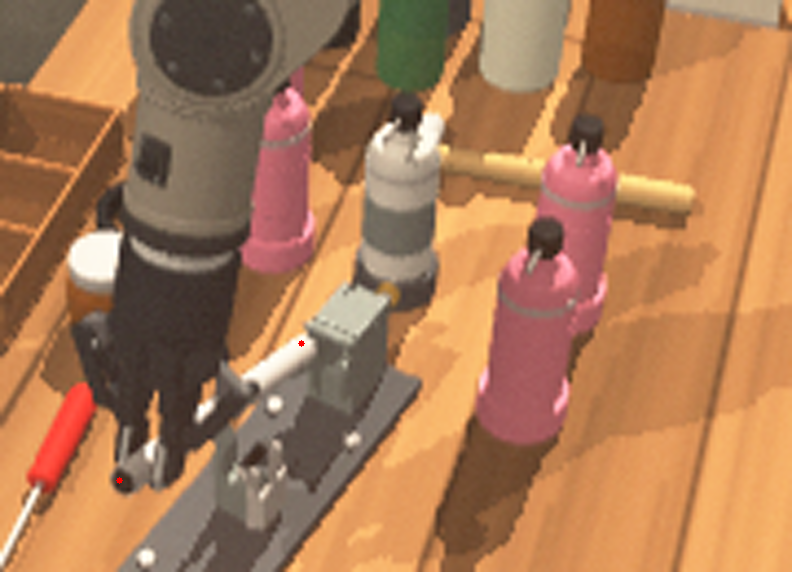

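The side crop shows the tilted tube ending near (315,346), just before the hood at (345,345). The predicted end is at (301,343). I'll check the tube's pose in the hand numerically from both fixed cameras.

```bash
python3 - <<'E'
from h import *
p,M,P,E=state()
import scipy.ndimage as nd
for c in ['side','top']:
    im,m,T=snap(c,c+'3.png'); g=cv2.cvtColor(im,cv2.COLOR_RGB2HSV)[:,:,1].astype(float)
    G=cv2.cvtColor(im,cv2.COLOR_RGB2GRAY).astype(float)
    a=np.array(pix(E,m,T));b=np.array(pix(P,m,T));u=(a-b)/np.linalg.norm(a-b);w=np.array([-u[1],u[0]])
    print(c,'end px',a.round(1),'px per mm along',np.linalg.norm(a-b)/209,'perp',w.round(2))
    for s in [110,130,150,170,185,195,203,209,215,221,227,233]:
        q=b+(a-b)*s/209; k=np.arange(-7,7.1,1)
        pts=q[:,None]+w[:,None]*k
        print(s,nd.map_coordinates(G,[pts[1],pts[0]],order=1).astype(int).tolist(), nd.map_coordinates(g,[pts[1],pts[0]],order=1).astype(int)[4:11].tolist())
E
```

```text
t 9.55 TCP [102.8  -1.9 326.5] grip [151.   -2.  173.9] end [-48.3  -3.  111. ] pitch 17.52 yaw 77.07 roll 0.12
F cradle -0.2 -0.4 -2.3 grip 0.018994723652362634 98.23751449584961
side end px [328.1 197.6] px per mm along 0.21121973268067276 perp [0.6 0.8]
110 [57, 90, 124, 103, 94, 88, 73, 62, 60, 60, 60, 79, 147, 174, 137] [61, 57, 62, 72, 74, 70, 75]
130 [79, 121, 144, 146, 141, 139, 143, 149, 132, 106, 80, 105, 130, 131, 129] [65, 52, 44, 42, 41, 49, 63]
150 [107, 125, 174, 186, 193, 228, 249, 247, 232, 211, 165, 128, 127, 204, 234] [131, 61, 14, 17, 29, 41, 51]
170 [131, 181, 185, 174, 140, 200, 247, 248, 239, 215, 168, 129, 125, 130, 129] [145, 74, 17, 16, 25, 44, 53]
185 [176, 178, 153, 138, 173, 218, 246, 248, 239, 216, 174, 125, 108, 124, 131] [144, 95, 24, 16, 26, 40, 51]
195 [178, 150, 139, 176, 198, 220, 246, 248, 240, 218, 173, 128, 103, 105, 107] [141, 79, 20, 16, 25, 42, 49]
203 [151, 139, 176, 195, 194, 223, 247, 247, 240, 220, 177, 130, 98, 90, 91] [140, 70, 20, 17, 25, 41, 50]
209 [123, 157, 196, 197, 195, 215, 241, 246, 240, 219, 178, 128, 96, 90, 92] [140, 99, 32,
[... 1040 characters left out ...]
 15, 25, 39]
195 [101, 100, 99, 95, 127, 211, 245, 249, 245, 235, 204, 116, 48, 49, 52] [32, 35, 20, 13, 16, 27, 39]
203 [100, 101, 100, 97, 129, 209, 246, 248, 245, 234, 203, 133, 38, 50, 53] [30, 35, 18, 14, 17, 28, 43]
209 [97, 94, 100, 95, 108, 216, 250, 254, 251, 241, 208, 108, 53, 50, 52] [33, 42, 16, 5, 16, 32, 43]
215 [168, 115, 94, 99, 98, 100, 77, 23, 59, 49, 40, 46, 50, 53, 53] [11, 18, 29, 27, 16, 16, 14]
221 [253, 233, 75, 93, 104, 101, 51, 50, 52, 52, 54, 54, 54, 53, 52] [13, 17, 6, 9, 5, 8, 6]
227 [121, 155, 103, 68, 96, 77, 48, 52, 52, 53, 54, 54, 55, 52, 52] [13, 12, 5, 7, 9, 7, 6]
233 [100, 125, 175, 55, 74, 58, 48, 48, 54, 57, 47, 49, 53, 55, 58] [24, 11, 11, 9, 12, 10, 5]
```

```bash
python3 - <<'E'
from h import *
import scipy.ndimage as nd
for c in ['top','side']:
    im=cv2.imread(f'pics/{c}0.png'); m,T=cam(c); S=cv2.cvtColor(im,cv2.COLOR_BGR2HSV)[:,:,1].astype(float)
    for x in [-.125,-.05,-.01,.08,.1,.125,.14]:
        out=[]
        for sg in (1,-1):
            ys=np.arange(.035,.0651,.0005)
            v=[]
            for y in ys:
                u=pix(C+x*d+sg*y*n+np.array([0,0,.012]),m,T); v.append(nd.map_coordinates(S,[[u[1]],[u[0]]],order=1)[0])
            v=np.array(v); k=np.where((v[:-1]<85)&(v[1:]>=85))[0]; out.append((ys[k]*1000).round(1).tolist())
        print(c,x,out)
E
```

```text
top -0.125 [[49.5], [47.0]]
top -0.05 [[49.5], [48.0]]
top -0.01 [[49.5], [48.0]]
top 0.08 [[50.5], [48.0]]
top 0.1 [[49.0], [47.0]]
top 0.125 [[50.0], [47.5]]
top 0.14 [[51.0], [47.5]]
side -0.125 [[53.5], [59.0]]
side -0.05 [[53.0], [46.0]]
side -0.01 [[53.0], [61.5]]
side 0.08 [[52.5], [46.0]]
side 0.1 [[52.5], [45.5]]
side 0.125 [[52.5], [46.5]]
side 0.14 [[52.5], [46.0]]
```

Both cameras agree: the tube is straight in the hand and the cradle axis estimate holds to about 1 mm. Correcting y and yaw, then lowering onto the insertion line.

>>> arm_command([
  {"tx": 0, "ty": -0.002, "tz": 0, "ax": 0, "ay": 0, "az": 0.27, "claw": 1},
  {"tx": -0.0045, "ty": 0, "tz": 0.0143, "ax": 0, "ay": 0, "az": 0, "claw": 1},
  {"tx": -0.0045, "ty": 0, "tz": 0.0143, "ax": 0, "ay": 0, "az": 0, "claw": 1},
  {"tx": 0, "ty": 0, "tz": 0, "ax": 0, "ay": 0, "az": 0, "claw": 1},
  {"tx": 0, "ty": 0, "tz": 0, "ax": 0, "ay": 0, "az": 0, "claw": 1},
  {"tx": 0, "ty": 0, "tz": 0, "ax": 0, "ay": 0, "az": 0, "claw": 1},
  {"tx": 0, "ty": 0, "tz": 0, "ax": 0, "ay": 0, "az": 0, "claw": 1},
  {"tx": 0, "ty": 0, "tz": 0, "ax": 0, "ay": 0, "az": 0, "claw": 1},
  {"tx": 0, "ty": 0, "tz": 0, "ax": 0, "ay": 0, "az": 0, "claw": 1},
  {"tx": 0, "ty": 0, "tz": 0, "ax": 0, "ay": 0, "az": 0, "claw": 1},
])

```text
clock: 10.48
tcp_pos: [0.5814, 0.0814, 0.2957]
orientation: [-2.297, -1.82, -0.353]
contact_force: [-0.9, -0.2, -2.6]
grip_width: 0.0189
gripper_force: 98.4
```

```bash
python3 -c "
from h import *
state()"
```

```text
t 10.48 TCP [102.7   0.3 295.7] grip [150.8   0.4 143.1] end [-48.5   0.4  80.2] pitch 17.51 yaw 76.78 roll -0.04
F cradle -0.4 0.8 -2.6 grip 0.018929041208254813 98.37731122970581
```

>>> arm_command([
  {"tx": -0.0073, "ty": 0, "tz": 0, "ax": 0, "ay": 0, "az": 0, "claw": 1},
  {"tx": -0.0073, "ty": 0, "tz": 0, "ax": 0, "ay": 0, "az": 0, "claw": 1},
  {"tx": -0.0073, "ty": 0, "tz": 0, "ax": 0, "ay": 0, "az": 0, "claw": 1},
  {"tx": -0.0073, "ty": 0, "tz": 0, "ax": 0, "ay": 0, "az": 0, "claw": 1},
  {"tx": -0.0073, "ty": 0, "tz": 0, "ax": 0, "ay": 0, "az": 0, "claw": 1},
  {"tx": -0.0073, "ty": 0, "tz": 0, "ax": 0, "ay": 0, "az": 0, "claw": 1},
  {"tx": -0.0073, "ty": 0, "tz": 0, "ax": 0, "ay": 0, "az": 0, "claw": 1},
  {"tx": -0.0073, "ty": 0, "tz": 0, "ax": 0, "ay": 0, "az": 0, "claw": 1},
  {"tx": 0, "ty": 0, "tz": 0, "ax": 0, "ay": 0, "az": 0, "claw": 1},
  {"tx": 0, "ty": 0, "tz": 0, "ax": 0, "ay": 0, "az": 0, "claw": 1},
])

```text
clock: 11.32
tcp_pos: [0.5685, 0.0264, 0.2776]
orientation: [-2.298, -1.819, -0.352]
contact_force: [0.7, -0.6, -2.4]
grip_width: 0.0187
gripper_force: 98.5
```

```bash
python3 -c "
from h import *
state()"
```

```text
t 11.32 TCP [4.620e+01 2.000e-01 2.776e+02] grip [ 94.2   0.4 124.9] end [-105.1    0.8   62.2] pitch 17.48 yaw 76.7 roll -0.09
F cradle -0.4 -0.8 -2.4 grip 0.01873393707777915 98.45731616020203
```

No contact forces, and the tube's end is now 20 mm inside the hood. Rotating it down about the tucked end.

>>> arm_command([
  {"tx": 0.00545, "ty": 0, "tz": 0.0074, "ax": 0, "ay": -2, "az": 0, "claw": 1},
  {"tx": 0.00545, "ty": 0, "tz": 0.0074, "ax": 0, "ay": -2, "az": 0, "claw": 1},
  {"tx": 0.00545, "ty": 0, "tz": 0.0074, "ax": 0, "ay": -2, "az": 0, "claw": 1},
  {"tx": 0.00545, "ty": 0, "tz": 0.0074, "ax": 0, "ay": -2, "az": 0, "claw": 1},
  {"tx": 0.0028, "ty": 0, "tz": 0.0037, "ax": 0, "ay": -1, "az": 0, "claw": 1},
  {"tx": 0.0028, "ty": 0, "tz": 0.0037, "ax": 0, "ay": -1, "az": 0, "claw": 1},
  {"tx": 0, "ty": 0, "tz": 0, "ax": 0, "ay": 0, "az": 0, "claw": 1},
  {"tx": 0, "ty": 0, "tz": 0, "ax": 0, "ay": 0, "az": 0, "claw": 1},
  {"tx": 0, "ty": 0, "tz": 0, "ax": 0, "ay": 0, "az": 0, "claw": 1},
  {"tx": 0, "ty": 0, "tz": 0, "ax": 0, "ay": 0, "az": 0, "claw": 1},
], squeeze=115)

```text
clock: 12.15
tcp_pos: [0.5793, 0.0613, 0.2505]
orientation: [-2.399, -1.899, -0.166]
contact_force: [5.1, -3.3, 5.7]
grip_width: 0.0184
gripper_force: 116.7
```

```bash
python3 -c "
from h import *
state()"
```

```text
t 12.15 TCP [ 82.6  -2.3 250.5] grip [103.8  -3.3  91.9] end [-103.4   -3.2   64.2] pitch 7.61 yaw 76.76 roll 0.36
F cradle -2.0 -5.7 5.7 grip 0.018415761176543713 116.74491047859192
```

>>> arm_command([
  {"tx": 0.0041, "ty": -0.0015, "tz": 0.0055, "ax": 0, "ay": -1.5, "az": 0, "claw": 1},
  {"tx": 0.0041, "ty": 0, "tz": 0.0055, "ax": 0, "ay": -1.5, "az": 0, "claw": 1},
  {"tx": 0.0041, "ty": 0, "tz": 0.0055, "ax": 0, "ay": -1.5, "az": 0, "claw": 1},
  {"tx": 0.0041, "ty": 0, "tz": 0.0055, "ax": 0, "ay": -1.5, "az": 0, "claw": 1},
  {"tx": 0.0041, "ty": 0, "tz": 0.0055, "ax": 0, "ay": -1.5, "az": 0, "claw": 1},
  {"tx": 0, "ty": 0, "tz": 0, "ax": 0, "ay": 0, "az": 0, "claw": 1},
  {"tx": 0, "ty": 0, "tz": 0, "ax": 0, "ay": 0, "az": 0, "claw": 1},
  {"tx": 0, "ty": 0, "tz": 0, "ax": 0, "ay": 0, "az": 0, "claw": 1},
  {"tx": 0, "ty": 0, "tz": 0, "ax": 0, "ay": 0, "az": 0, "claw": 1},
  {"tx": 0, "ty": 0, "tz": 0, "ax": 0, "ay": 0, "az": 0, "claw": 1},
])

```text
clock: 12.98
tcp_pos: [0.5809, 0.0842, 0.222]
orientation: [-2.46, -1.953, -0.002]
contact_force: [6.6, -0.5, -11.1]
grip_width: 0.0187
gripper_force: 114.7
```

```bash
python3 -c "
from h import *
state()"
```

```text
t 12.98 TCP [105.3   1.4 222. ] grip [105.5   1.3  62. ] end [-103.5    0.9   61.6] pitch 0.09 yaw 76.89 roll 0.03
F cradle 1.0 -6.5 -11.1 grip 0.01872783008498087 114.72323656082153
```

>>> arm_command([
  {"tx": 0, "ty": 0.001, "tz": 0.001, "ax": 0, "ay": 0, "az": 0, "claw": 1},
  {"tx": 0, "ty": 0.001, "tz": 0.001, "ax": 0, "ay": 0, "az": 0, "claw": 1},
  {"tx": 0, "ty": 0, "tz": 0.001, "ax": 0, "ay": 0, "az": 0, "claw": 1},
  {"tx": 0, "ty": 0, "tz": 0, "ax": 0, "ay": 0, "az": 0, "claw": 1},
  {"tx": 0, "ty": 0, "tz": 0, "ax": 0, "ay": 0, "az": 0, "claw": 1},
  {"tx": 0, "ty": 0, "tz": 0, "ax": 0, "ay": 0, "az": 0, "claw": 1},
  {"tx": 0, "ty": 0, "tz": 0, "ax": 0, "ay": 0, "az": 0, "claw": 1},
  {"tx": 0, "ty": 0, "tz": 0, "ax": 0, "ay": 0, "az": 0, "claw": 1},
  {"tx": 0, "ty": 0, "tz": 0, "ax": 0, "ay": 0, "az": 0, "claw": 1},
  {"tx": 0, "ty": 0, "tz": 0, "ax": 0, "ay": 0, "az": 0, "claw": 1},
])

```text
clock: 13.82
tcp_pos: [0.5821, 0.0841, 0.22]
orientation: [-2.461, -1.951, -0.0]
contact_force: [-1.7, 1.4, 5.2]
grip_width: 0.0185
gripper_force: 116.2
```

```bash
python3 -c "
from h import *
state(); o=r.get_obs(); print(o['moment'])"
```

```text
t 13.82 TCP [1.054e+02 2.000e-01 2.200e+02] grip [105.6   0.3  60. ] end [-103.4    0.3   59.8] pitch 0.06 yaw 76.81 roll -0.06
F cradle 1.0 2.0 5.2 grip 0.018547957223093266 116.18926405906677
[ 0.04682562  0.33777929 -0.05930132]
```

The tube is seated: its axis is at 60 mm and the floor pushes back. Now sliding it towards the stop, watching the force.

>>> arm_command([
  {"tx": -0.0008, "ty": 0, "tz": -0.0005, "ax": 0, "ay": 0, "az": 0, "claw": 1},
  {"tx": -0.0008, "ty": 0, "tz": 0, "ax": 0, "ay": 0, "az": 0, "claw": 1},
  {"tx": -0.0008, "ty": 0, "tz": 0, "ax": 0, "ay": 0, "az": 0, "claw": 1},
  {"tx": -0.0008, "ty": 0, "tz": 0, "ax": 0, "ay": 0, "az": 0, "claw": 1},
  {"tx": -0.0008, "ty": 0, "tz": 0, "ax": 0, "ay": 0, "az": 0, "claw": 1},
  {"tx": -0.0008, "ty": 0, "tz": 0, "ax": 0, "ay": 0, "az": 0, "claw": 1},
  {"tx": -0.0008, "ty": 0, "tz": 0, "ax": 0, "ay": 0, "az": 0, "claw": 1},
  {"tx": -0.0008, "ty": 0, "tz": 0, "ax": 0, "ay": 0, "az": 0, "claw": 1},
  {"tx": -0.0008, "ty": 0, "tz": 0, "ax": 0, "ay": 0, "az": 0, "claw": 1},
  {"tx": -0.0008, "ty": 0, "tz": 0, "ax": 0, "ay": 0, "az": 0, "claw": 1},
])

```text
clock: 14.65
tcp_pos: [0.581, 0.0765, 0.2205]
orientation: [-2.461, -1.952, -0.004]
contact_force: [2.0, 5.7, 4.8]
grip_width: 0.0184
gripper_force: 116.2
```

```bash
python3 -c "
from h import *
state(); o=r.get_obs(); print(o['moment'])
for t in range(1): 
  im,m,T=snap('top','t5.png')
  for n_ in ['shaft','feeler']: find('boxes_of',n_,'top',m,T,2)
  im,m,T=snap('side','s5.png')
  for n_ in ['shaft','feeler']: find('boxes_of',n_,'side',m,T,2)
"
```

```text
t 14.65 TCP [ 97.8  -0.5 220.5] grip [98.1 -0.6 60.5] end [-110.8   -0.7   60. ] pitch 0.13 yaw 76.84 roll 0.04
F cradle 6.0 -0.7 4.8 grip 0.01840379416683681 116.18566632270813
[ 1.00817559 -0.22839122 -0.02097961]
box shaft top 0.39 [ 0.521  -0.1832  0.0633] [373. 222.]
box shaft top 0.37 [0.5502 0.3572 0.0531] [204. 210.]
box shaft side 0.36 [0.5391 0.0213 0.0456] [323. 231.]
```

>>> arm_command([
  {"tx": -0.0007, "ty": 0, "tz": -0.0003, "ax": 0, "ay": 0, "az": 0, "claw": 1},
  {"tx": -0.0007, "ty": 0, "tz": 0, "ax": 0, "ay": 0, "az": 0, "claw": 1},
  {"tx": -0.0007, "ty": 0, "tz": 0, "ax": 0, "ay": 0, "az": 0, "claw": 1},
  {"tx": -0.0007, "ty": 0, "tz": 0, "ax": 0, "ay": 0, "az": 0, "claw": 1},
  {"tx": -0.0007, "ty": 0, "tz": 0, "ax": 0, "ay": 0, "az": 0, "claw": 1},
  {"tx": -0.0007, "ty": 0, "tz": 0, "ax": 0, "ay": 0, "az": 0, "claw": 1},
  {"tx": -0.0007, "ty": 0, "tz": 0, "ax": 0, "ay": 0, "az": 0, "claw": 1},
  {"tx": -0.0007, "ty": 0, "tz": 0, "ax": 0, "ay": 0, "az": 0, "claw": 1},
  {"tx": -0.0007, "ty": 0, "tz": 0, "ax": 0, "ay": 0, "az": 0, "claw": 1},
  {"tx": 0, "ty": 0, "tz": 0, "ax": 0, "ay": 0, "az": 0, "claw": 1},
])

```text
clock: 15.78
tcp_pos: [0.5794, 0.07, 0.2207]
orientation: [-2.461, -1.951, -0.003]
contact_force: [1.7, 5.4, 5.4]
grip_width: 0.0184
gripper_force: 116.2
```

```bash
python3 -c "
from h import *
state(); o=r.get_obs(); print(o['moment'])
a=cv2.imread('pics/w2.png')[185:215,425:460]; b=cv2.imread('pics/top0.png')[205:235,355:385]
f=lambda q: cv2.resize(q,(380,380),interpolation=cv2.INTER_NEAREST)
cv2.imwrite('pics/head.png',np.hstack([f(a),f(b)]))
"
```

```text
t 15.78 TCP [ 91.1  -0.5 220.7] grip [91.4 -0.5 60.7] end [-117.6   -0.6   60.4] pitch 0.1 yaw 76.81 roll 0.02
F cradle 5.7 -0.5 5.4 grip 0.018415057231452647 116.19311213493347
[ 1.03158369 -0.2358962   0.02520392]
```

View pics/head.png

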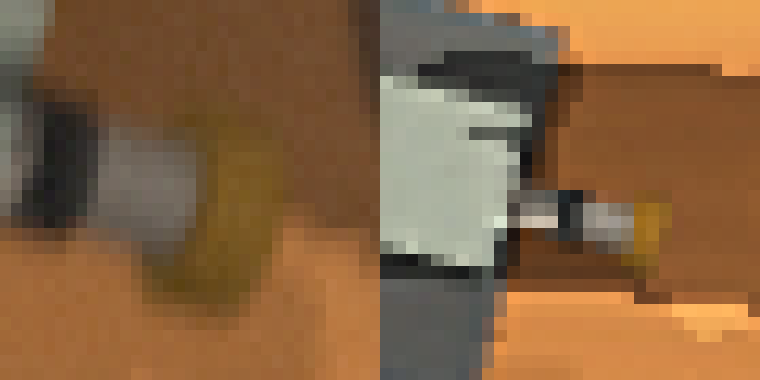

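The enlargement shows the brass head at wrist pixel (445,203) and top pixel (376.5,223.7), behind a dark ring on the shaft.

```bash
python3 -c "
from h import *
m,T=cam('top'); cr=lambda q:((q-C)@d*1000).round(1)
for u,v in [(375.3,223.3),(376.5,223.7),(377.5,224)]: print('top',cr(ray(u,v,m,T,.06)))
m,_=cam('wrist'); Tt=np.eye(4); Tt[:3,:3]=R.from_rotvec([-3.14152282,6.10022809e-03,9e-6]).as_matrix(); Tt[:3,3]=[.55287,-.0418,.45467]; T=Tt@np.array(m['tool_from_camera'])
for u,v in [(443,201.5),(444.8,202.5),(447,204)]: print('w2',cr(ray(u,v,m,T,.06)))
"
```

```text
top -176.8
top -180.7
top -184.0
w2 -177.2
w2 -179.7
w2 -182.9
```

>>> arm_command([
  {"tx": -0.0005, "ty": 0, "tz": 0, "ax": 0, "ay": 0, "az": 0, "claw": 1},
  {"tx": -0.0005, "ty": 0, "tz": 0, "ax": 0, "ay": 0, "az": 0, "claw": 1},
  {"tx": -0.0005, "ty": 0, "tz": 0, "ax": 0, "ay": 0, "az": 0, "claw": 1},
  {"tx": -0.0005, "ty": 0, "tz": 0, "ax": 0, "ay": 0, "az": 0, "claw": 1},
  {"tx": -0.0005, "ty": 0, "tz": 0, "ax": 0, "ay": 0, "az": 0, "claw": 1},
  {"tx": -0.0005, "ty": 0, "tz": 0, "ax": 0, "ay": 0, "az": 0, "claw": 1},
  {"tx": -0.0005, "ty": 0, "tz": 0, "ax": 0, "ay": 0, "az": 0, "claw": 1},
  {"tx": -0.0005, "ty": 0, "tz": 0, "ax": 0, "ay": 0, "az": 0, "claw": 1},
  {"tx": 0, "ty": 0, "tz": 0, "ax": 0, "ay": 0, "az": 0, "claw": 1},
  {"tx": 0, "ty": 0, "tz": 0, "ax": 0, "ay": 0, "az": 0, "claw": 1},
])

```text
clock: 16.62
tcp_pos: [0.5786, 0.0663, 0.2208]
orientation: [-2.461, -1.952, -0.003]
contact_force: [1.6, 4.2, 6.2]
grip_width: 0.0187
gripper_force: 116.2
```

>>> arm_command([
  {"tx": -0.0002, "ty": 0, "tz": 0, "ax": 0, "ay": 0, "az": 0, "claw": 1},
  {"tx": -0.0002, "ty": 0, "tz": 0, "ax": 0, "ay": 0, "az": 0, "claw": 1},
  {"tx": -0.0002, "ty": 0, "tz": 0, "ax": 0, "ay": 0, "az": 0, "claw": 1},
  {"tx": -0.0002, "ty": 0, "tz": 0, "ax": 0, "ay": 0, "az": 0, "claw": 1},
  {"tx": 0, "ty": 0, "tz": 0, "ax": 0, "ay": 0, "az": 0, "claw": 1},
  {"tx": 0, "ty": 0, "tz": 0, "ax": 0, "ay": 0, "az": 0, "claw": 1},
  {"tx": 0, "ty": 0, "tz": 0, "ax": 0, "ay": 0, "az": 0, "claw": 1},
  {"tx": 0, "ty": 0, "tz": 0, "ax": 0, "ay": 0, "az": 0, "claw": 1},
  {"tx": 0, "ty": 0, "tz": 0, "ax": 0, "ay": 0, "az": 0, "claw": 1},
  {"tx": 0, "ty": 0, "tz": 0, "ax": 0, "ay": 0, "az": 0, "claw": 1},
])

```text
clock: 17.45
tcp_pos: [0.5784, 0.0657, 0.2208]
orientation: [-2.461, -1.952, -0.003]
contact_force: [1.7, 5.5, 5.8]
grip_width: 0.0184
gripper_force: 116.2
```

>>> arm_command([
  {"tx": -0.0002, "ty": 0, "tz": 0, "ax": 0, "ay": 0, "az": 0, "claw": 1},
  {"tx": -0.0002, "ty": 0, "tz": 0, "ax": 0, "ay": 0, "az": 0, "claw": 1},
  {"tx": -0.0002, "ty": 0, "tz": 0, "ax": 0, "ay": 0, "az": 0, "claw": 1},
  {"tx": -0.0002, "ty": 0, "tz": 0, "ax": 0, "ay": 0, "az": 0, "claw": 1},
  {"tx": 0, "ty": 0, "tz": 0, "ax": 0, "ay": 0, "az": 0, "claw": 1},
  {"tx": 0, "ty": 0, "tz": 0, "ax": 0, "ay": 0, "az": 0, "claw": 1},
  {"tx": 0, "ty": 0, "tz": 0, "ax": 0, "ay": 0, "az": 0, "claw": 1},
  {"tx": 0, "ty": 0, "tz": 0, "ax": 0, "ay": 0, "az": 0, "claw": 1},
  {"tx": 0, "ty": 0, "tz": 0, "ax": 0, "ay": 0, "az": 0, "claw": 1},
  {"tx": 0, "ty": 0, "tz": 0, "ax": 0, "ay": 0, "az": 0, "claw": 1},
])

```text
clock: 18.28
tcp_pos: [0.5782, 0.0649, 0.2208]
orientation: [-2.461, -1.952, -0.003]
contact_force: [1.0, 5.7, 6.4]
grip_width: 0.0181
gripper_force: 116.2
```

>>> arm_command([
  {"tx": -0.0002, "ty": 0, "tz": 0, "ax": 0, "ay": 0, "az": 0, "claw": 1},
  {"tx": -0.0002, "ty": 0, "tz": 0, "ax": 0, "ay": 0, "az": 0, "claw": 1},
  {"tx": -0.0002, "ty": 0, "tz": 0, "ax": 0, "ay": 0, "az": 0, "claw": 1},
  {"tx": -0.0002, "ty": 0, "tz": 0, "ax": 0, "ay": 0, "az": 0, "claw": 1},
  {"tx": 0, "ty": 0, "tz": 0, "ax": 0, "ay": 0, "az": 0, "claw": 1},
  {"tx": 0, "ty": 0, "tz": 0, "ax": 0, "ay": 0, "az": 0, "claw": 1},
  {"tx": 0, "ty": 0, "tz": 0, "ax": 0, "ay": 0, "az": 0, "claw": 1},
  {"tx": 0, "ty": 0, "tz": 0, "ax": 0, "ay": 0, "az": 0, "claw": 1},
  {"tx": 0, "ty": 0, "tz": 0, "ax": 0, "ay": 0, "az": 0, "claw": 1},
  {"tx": 0, "ty": 0, "tz": 0, "ax": 0, "ay": 0, "az": 0, "claw": 1},
])

```text
clock: 19.12
tcp_pos: [0.5781, 0.0642, 0.2208]
orientation: [-2.461, -1.952, -0.004]
contact_force: [2.0, 5.7, 6.1]
grip_width: 0.0181
gripper_force: 116.2
```

>>> arm_command([
  {"tx": -0.0002, "ty": 0, "tz": 0, "ax": 0, "ay": 0, "az": 0, "claw": 1},
  {"tx": -0.0002, "ty": 0, "tz": 0, "ax": 0, "ay": 0, "az": 0, "claw": 1},
  {"tx": -0.0002, "ty": 0, "tz": 0, "ax": 0, "ay": 0, "az": 0, "claw": 1},
  {"tx": -0.0002, "ty": 0, "tz": 0, "ax": 0, "ay": 0, "az": 0, "claw": 1},
  {"tx": 0, "ty": 0, "tz": 0, "ax": 0, "ay": 0, "az": 0, "claw": 1},
  {"tx": 0, "ty": 0, "tz": 0, "ax": 0, "ay": 0, "az": 0, "claw": 1},
  {"tx": 0, "ty": 0, "tz": 0, "ax": 0, "ay": 0, "az": 0, "claw": 1},
  {"tx": 0, "ty": 0, "tz": 0, "ax": 0, "ay": 0, "az": 0, "claw": 1},
  {"tx": 0, "ty": 0, "tz": 0, "ax": 0, "ay": 0, "az": 0, "claw": 1},
  {"tx": 0, "ty": 0, "tz": 0, "ax": 0, "ay": 0, "az": 0, "claw": 1},
])

```text
clock: 19.95
tcp_pos: [0.5779, 0.0634, 0.2209]
orientation: [-2.461, -1.952, -0.004]
contact_force: [1.6, 5.4, 6.9]
grip_width: 0.0187
gripper_force: 116.2
```

>>> arm_command([
  {"tx": -0.0002, "ty": 0, "tz": 0, "ax": 0, "ay": 0, "az": 0, "claw": 1},
  {"tx": -0.0002, "ty": 0, "tz": 0, "ax": 0, "ay": 0, "az": 0, "claw": 1},
  {"tx": -0.0002, "ty": 0, "tz": 0, "ax": 0, "ay": 0, "az": 0, "claw": 1},
  {"tx": -0.0002, "ty": 0, "tz": 0, "ax": 0, "ay": 0, "az": 0, "claw": 1},
  {"tx": 0, "ty": 0, "tz": 0, "ax": 0, "ay": 0, "az": 0, "claw": 1},
  {"tx": 0, "ty": 0, "tz": 0, "ax": 0, "ay": 0, "az": 0, "claw": 1},
  {"tx": 0, "ty": 0, "tz": 0, "ax": 0, "ay": 0, "az": 0, "claw": 1},
  {"tx": 0, "ty": 0, "tz": 0, "ax": 0, "ay": 0, "az": 0, "claw": 1},
  {"tx": 0, "ty": 0, "tz": 0, "ax": 0, "ay": 0, "az": 0, "claw": 1},
  {"tx": 0, "ty": 0, "tz": 0, "ax": 0, "ay": 0, "az": 0, "claw": 1},
])

```text
clock: 20.78
tcp_pos: [0.5777, 0.0627, 0.2209]
orientation: [-2.461, -1.952, -0.004]
contact_force: [1.4, 7.1, 5.9]
grip_width: 0.0183
gripper_force: 116.2
```

>>> arm_command([
  {"tx": -0.0002, "ty": 0, "tz": 0, "ax": 0, "ay": 0, "az": 0, "claw": 1},
  {"tx": -0.0002, "ty": 0, "tz": 0, "ax": 0, "ay": 0, "az": 0, "claw": 1},
  {"tx": -0.0001, "ty": 0, "tz": 0, "ax": 0, "ay": 0, "az": 0, "claw": 1},
  {"tx": 0, "ty": 0, "tz": 0, "ax": 0, "ay": 0, "az": 0, "claw": 1},
  {"tx": 0, "ty": 0, "tz": 0, "ax": 0, "ay": 0, "az": 0, "claw": 1},
  {"tx": 0, "ty": 0, "tz": 0, "ax": 0, "ay": 0, "az": 0, "claw": 1},
  {"tx": 0, "ty": 0, "tz": 0, "ax": 0, "ay": 0, "az": 0, "claw": 1},
  {"tx": 0, "ty": 0, "tz": 0, "ax": 0, "ay": 0, "az": 0, "claw": 1},
  {"tx": 0, "ty": 0, "tz": 0, "ax": 0, "ay": 0, "az": 0, "claw": 1},
  {"tx": 0, "ty": 0, "tz": 0, "ax": 0, "ay": 0, "az": 0, "claw": 1},
])

```text
clock: 21.62
tcp_pos: [0.5776, 0.0622, 0.2209]
orientation: [-2.461, -1.952, -0.004]
contact_force: [1.1, 5.6, 7.2]
grip_width: 0.0182
gripper_force: 116.2
```

>>> arm_command([
  {"tx": -0.0002, "ty": 0, "tz": 0, "ax": 0, "ay": 0, "az": 0, "claw": 1},
  {"tx": -0.0002, "ty": 0, "tz": 0, "ax": 0, "ay": 0, "az": 0, "claw": 1},
  {"tx": -0.0002, "ty": 0, "tz": 0, "ax": 0, "ay": 0, "az": 0, "claw": 1},
  {"tx": -0.0002, "ty": 0, "tz": 0, "ax": 0, "ay": 0, "az": 0, "claw": 1},
  {"tx": 0, "ty": 0, "tz": 0, "ax": 0, "ay": 0, "az": 0, "claw": 1},
  {"tx": 0, "ty": 0, "tz": 0, "ax": 0, "ay": 0, "az": 0, "claw": 1},
  {"tx": 0, "ty": 0, "tz": 0, "ax": 0, "ay": 0, "az": 0, "claw": 1},
  {"tx": 0, "ty": 0, "tz": 0, "ax": 0, "ay": 0, "az": 0, "claw": 1},
  {"tx": 0, "ty": 0, "tz": 0, "ax": 0, "ay": 0, "az": 0, "claw": 1},
  {"tx": 0, "ty": 0, "tz": 0, "ax": 0, "ay": 0, "az": 0, "claw": 1},
])

```text
clock: 22.45
tcp_pos: [0.5775, 0.0618, 0.2209]
orientation: [-2.46, -1.952, -0.005]
contact_force: [1.4, 7.7, 5.8]
grip_width: 0.0185
gripper_force: 116.2
```

>>> arm_command([
  {"tx": -0.0002, "ty": 0, "tz": 0, "ax": 0, "ay": 0, "az": 0, "claw": 1},
  {"tx": -0.0001, "ty": 0, "tz": 0, "ax": 0, "ay": 0, "az": 0, "claw": 1},
  {"tx": 0, "ty": 0, "tz": 0, "ax": 0, "ay": 0, "az": 0, "claw": 1},
  {"tx": 0, "ty": 0, "tz": 0, "ax": 0, "ay": 0, "az": 0, "claw": 1},
  {"tx": 0, "ty": 0, "tz": 0, "ax": 0, "ay": 0, "az": 0, "claw": 1},
  {"tx": 0, "ty": 0, "tz": 0, "ax": 0, "ay": 0, "az": 0, "claw": 1},
  {"tx": 0, "ty": 0, "tz": 0, "ax": 0, "ay": 0, "az": 0, "claw": 1},
  {"tx": 0, "ty": 0, "tz": 0, "ax": 0, "ay": 0, "az": 0, "claw": 1},
  {"tx": 0, "ty": 0, "tz": 0, "ax": 0, "ay": 0, "az": 0, "claw": 1},
  {"tx": 0, "ty": 0, "tz": 0, "ax": 0, "ay": 0, "az": 0, "claw": 1},
])

```text
clock: 23.28
tcp_pos: [0.5775, 0.0617, 0.2209]
orientation: [-2.46, -1.952, -0.005]
contact_force: [2.1, 8.6, 5.3]
grip_width: 0.0184
gripper_force: 116.2
```

```bash
python3 -c "
from h import *
state(); o=r.get_obs(); print(o['moment'])"
```

```text
t 23.28 TCP [ 82.6  -0.4 220.9] grip [83.1 -0.6 60.9] end [-125.9   -0.7   60.2] pitch 0.2 yaw 76.85 roll 0.06
F cradle 8.9 -0.1 5.3 grip 0.01838581452716501 116.20218515396118
[ 1.49407242 -0.39369691 -0.1453019 ]
```

>>> arm_command([
  {"tx": -0.0002, "ty": 0, "tz": 0, "ax": 0, "ay": 0, "az": 0, "claw": 1},
  {"tx": -0.0001, "ty": 0, "tz": 0, "ax": 0, "ay": 0, "az": 0, "claw": 1},
  {"tx": 0, "ty": 0, "tz": 0, "ax": 0, "ay": 0, "az": 0, "claw": 1},
  {"tx": 0, "ty": 0, "tz": 0, "ax": 0, "ay": 0, "az": 0, "claw": 1},
  {"tx": 0, "ty": 0, "tz": 0, "ax": 0, "ay": 0, "az": 0, "claw": 1},
  {"tx": 0, "ty": 0, "tz": 0, "ax": 0, "ay": 0, "az": 0, "claw": 1},
  {"tx": 0, "ty": 0, "tz": 0, "ax": 0, "ay": 0, "az": 0, "claw": 1},
  {"tx": 0, "ty": 0, "tz": 0, "ax": 0, "ay": 0, "az": 0, "claw": 1},
  {"tx": 0, "ty": 0, "tz": 0, "ax": 0, "ay": 0, "az": 0, "claw": 1},
  {"tx": 0, "ty": 0, "tz": 0, "ax": 0, "ay": 0, "az": 0, "claw": 1},
])

```text
clock: 24.12
tcp_pos: [0.5774, 0.0616, 0.2209]
orientation: [-2.46, -1.952, -0.006]
contact_force: [2.5, 8.4, 4.6]
grip_width: 0.0182
gripper_force: 116.2
```

```bash
python3 -c "
from h import *
state(); o=r.get_obs(); print(o['moment'])"
```

```text
t 24.12 TCP [ 82.5  -0.4 220.9] grip [83.1 -0.5 60.9] end [-125.9   -0.7   60.1] pitch 0.21 yaw 76.86 roll 0.06
F cradle 8.8 -0.6 4.6 grip 0.018234059967000928 116.22641444206238
[ 1.68142911 -0.44058659 -0.15325725]
```

The tube has stalled against the stop, with about 3–4 N on it above the sliding friction. Releasing and lifting clear.

>>> arm_command([
  {"tx": 0, "ty": 0, "tz": 0, "ax": 0, "ay": 0, "az": 0, "claw": 0.35},
  {"tx": 0, "ty": 0, "tz": 0, "ax": 0, "ay": 0, "az": 0, "claw": 0.35},
  {"tx": 0, "ty": 0, "tz": 0, "ax": 0, "ay": 0, "az": 0, "claw": 0.35},
  {"tx": 0, "ty": 0, "tz": 0, "ax": 0, "ay": 0, "az": 0, "claw": 0.35},
  {"tx": 0, "ty": 0, "tz": -0.02, "ax": 0, "ay": 0, "az": 0, "claw": 0.35},
  {"tx": 0, "ty": 0, "tz": -0.035, "ax": 0, "ay": 0, "az": 0, "claw": 0.35},
  {"tx": 0, "ty": 0, "tz": -0.035, "ax": 0, "ay": 0, "az": 0, "claw": 0.35},
  {"tx": 0, "ty": 0, "tz": -0.035, "ax": 0, "ay": 0, "az": 0, "claw": 0.35},
  {"tx": 0, "ty": 0, "tz": -0.035, "ax": 0, "ay": 0, "az": 0, "claw": 0.35},
  {"tx": 0, "ty": 0, "tz": -0.035, "ax": 0, "ay": 0, "az": 0, "claw": 0.35},
])

```text
clock: 24.95
tcp_pos: [0.5763, 0.0589, 0.4165]
orientation: [-2.462, -1.949, 0.004]
contact_force: [0.3, 0.8, -0.3]
grip_width: 0.0556
gripper_force: 0.0
```

>>> arm_command([
  {"tx": -0.037, "ty": 0, "tz": -0.008, "ax": 0, "ay": 0, "az": 0, "claw": 1},
  {"tx": -0.037, "ty": 0, "tz": -0.008, "ax": 0, "ay": 0, "az": 0, "claw": 1},
  {"tx": -0.037, "ty": 0, "tz": -0.008, "ax": 0, "ay": 0, "az": 0, "claw": 1},
  {"tx": -0.037, "ty": 0, "tz": -0.008, "ax": 0, "ay": 0, "az": 0, "claw": 1},
  {"tx": -0.037, "ty": 0, "tz": 0, "ax": 0, "ay": 0, "az": 0, "claw": 1},
  {"tx": -0.037, "ty": 0, "tz": 0, "ax": 0, "ay": 0, "az": 0, "claw": 1},
  {"tx": -0.037, "ty": 0, "tz": 0, "ax": 0, "ay": 0, "az": 0, "claw": 1},
  {"tx": 0, "ty": 0, "tz": 0, "ax": 0, "ay": 0, "az": 0, "claw": 1},
  {"tx": 0, "ty": 0, "tz": 0, "ax": 0, "ay": 0, "az": 0, "claw": 1},
  {"tx": 0, "ty": 0, "tz": 0, "ax": 0, "ay": 0, "az": 0, "claw": 1},
])

```text
clock: 25.78
tcp_pos: [0.5174, -0.1924, 0.4468]
orientation: [-2.461, -1.949, 0.002]
contact_force: [-0.3, 0.9, 0.0]
grip_width: 0.0003
gripper_force: 0.0
```

```bash
python3 - <<'E'
from h import *
state()
im,m,T=snap('wrist','w6.png')
for t in ['tube','cap_top','hood']: find('tip_of',t,'wrist',m,T,2)
im2,m2,T2=snap('side','s6.png')
for t in ['tube','cap_top']: find('tip_of',t,'side',m2,T2,4)
im3,m3,T3=snap('top','t6.png')
find('tip_of','tube','top',m3,T3,2)
f=lambda q,w,h:cv2.resize(q[:,:,::-1],(w,h),interpolation=cv2.INTER_CUBIC)
cv2.imwrite('pics/comp.png',np.hstack([f(im[0:270,140:500],400,300),f(im2[140:290,240:440],400,300)]))
u=pix(C-.126*d+.24*d+[0,0,.06],m,T); print('expected + end px wrist',u, 'top',pix(C+.114*d+[0,0,.06],m3,T3),'side',pix(C+.114*d+[0,0,.06],m2,T2))
E
```

```text
t 25.78 TCP [-178.5   -0.   446.8] grip [-178.5    0.4  286.8] end [-387.5    0.5  286.7] pitch 0.02 yaw 76.75 roll -0.13
F cradle 0.8 0.5 0.0 grip 0.0002882759646443798 0.0
tip tube wrist 0.8 [ 0.5591 -0.0267  0.0616] [322.   3.]
tip cap_top wrist 0.96 [ 0.5324 -0.2667  0.1991] [360. 293.]
tip cap_top wrist 0.93 [ 0.6454 -0.2809  0.197 ] [507. 278.]
tip hood wrist 0.66 [ 0.4389 -0.4388 -0.0009] [306. 330.]
tip cap_top side 0.64 [ 0.6425 -0.2769  0.1945] [322. 135.]
tip cap_top side 0.61 [ 0.3949 -0.153   0.1968] [383. 171.]
tip cap_top side 0.53 [ 0.687  -0.4023  0.2013] [321. 112.]
tip cap_top side 0.4 [ 0.5287 -0.2629  0.1998] [352. 142.]
tip tube top 0.85 [ 0.555  -0.0273  0.0583] [324. 210.]
tip tube top 0.22 [0.5549 0.2895 0.0063] [229. 210.]
expected + end px wrist (np.float64(318.96454570493984), np.float64(-148.76062815628916)) top (np.float64(286.30221213022037), np.float64(200.65703967036657)) side (np.float64(302.0224089465338), np.float64(240.67056194263577))
```

View pics/comp.png

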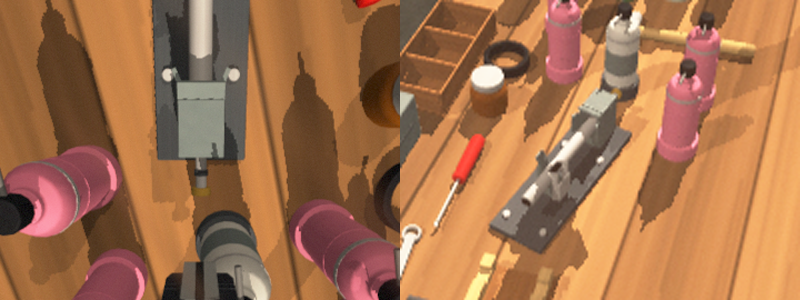

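The tube lies level in the hood and fork: the wrist half shows it at (200,40), the side half from (530,195) to (590,130). The brass head still shows behind the hood at (202,190). The grey can's cap is measured at (0.532, −0.266). Moving above it.

>>> arm_command([
  {"tx": -0.023, "ty": 0.0103, "tz": 0, "ax": 0, "ay": 0, "az": 0, "claw": 1},
  {"tx": -0.023, "ty": 0.0103, "tz": 0, "ax": 0, "ay": 0, "az": 0, "claw": 1},
  {"tx": -0.023, "ty": 0.0103, "tz": 0, "ax": 0, "ay": 0, "az": 0, "claw": 1},
  {"tx": 0, "ty": 0, "tz": 0.02, "ax": 0, "ay": 0, "az": 0, "claw": 1},
  {"tx": 0, "ty": 0, "tz": 0.02, "ax": 0, "ay": 0, "az": 0, "claw": 1},
  {"tx": 0, "ty": 0, "tz": 0.02, "ax": 0, "ay": 0, "az": 0, "claw": 1},
  {"tx": 0, "ty": 0, "tz": 0.01, "ax": 0, "ay": 0, "az": 0, "claw": 1},
  {"tx": 0, "ty": 0, "tz": 0, "ax": 0, "ay": 0, "az": 0, "claw": 1},
  {"tx": 0, "ty": 0, "tz": 0, "ax": 0, "ay": 0, "az": 0, "claw": 1},
  {"tx": 0, "ty": 0, "tz": 0, "ax": 0, "ay": 0, "az": 0, "claw": 1},
])

```text
clock: 27.07
tcp_pos: [0.5325, -0.2666, 0.3784]
orientation: [2.461, 1.951, 0.0]
contact_force: [-0.6, 0.1, 0.0]
grip_width: 0.0002
gripper_force: 0.0
```

```bash
python3 - <<'E'
from h import *
p,M,_,_=state(); tip=p+.173*M[:,2]; print(tip)
m,T=cam('wrist'); 
im,m,T=snap('side','s7.png'); print('tip px',pix(tip,m,T)); find('tip_of','cap_top','side',m,T,5)
im,m,T=snap('top','t7.png'); find('tip_of','cap_top','top',m,T,5)
E
```

```text
t 27.07 TCP [-247.4  -31.6  378.4] grip [-247.4  -31.7  218.4] end [-456.4  -31.7  218.4] pitch -0.02 yaw 76.81 roll 0.03
F cradle -0.1 0.6 0.0 grip 0.00024356704290065664 0.0
[ 0.53255469 -0.26671233  0.20535286]
tip px (np.float64(351.1746174043893), np.float64(140.18413808492392))
tip cap_top side 0.7 [0.5585 0.3585 0.0396] [277. 321.]
tip cap_top side 0.63 [ 0.6419 -0.2801  0.1962] [322. 134.]
tip cap_top side 0.54 [ 0.6884 -0.4033  0.2001] [321. 112.]
tip cap_top side 0.41 [ 0.3877 -0.2846  0.1941] [393. 148.]
tip cap_top side 0.38 [ 0.5284 -0.2665  0.1981] [352. 142.]
tip cap_top top 0.57 [ 0.6413 -0.2794  0.2003] [413. 177.]
tip cap_top top 0.5 [ 0.5305 -0.2665  0.1943] [408. 217.]
tip cap_top top 0.5 [ 0.3935 -0.1584  0.2002] [369. 266.]
tip cap_top top 0.49 [ 0.6949 -0.4005  0.1986] [455. 159.]
tip cap_top top 0.44 [ 0.3874 -0.2798  0.1946] [413. 269.]
```

>>> arm_command([
  {"tx": 0, "ty": 0.0, "tz": 0.003, "ax": 0, "ay": 0, "az": 0, "claw": 1},
  {"tx": 0, "ty": 0, "tz": 0.003, "ax": 0, "ay": 0, "az": 0, "claw": 1},
  {"tx": 0, "ty": 0, "tz": 0.003, "ax": 0, "ay": 0, "az": 0, "claw": 1},
  {"tx": 0, "ty": 0, "tz": 0.002, "ax": 0, "ay": 0, "az": 0, "claw": 1},
  {"tx": 0, "ty": 0, "tz": 0.001, "ax": 0, "ay": 0, "az": 0, "claw": 1},
  {"tx": 0, "ty": 0, "tz": 0.001, "ax": 0, "ay": 0, "az": 0, "claw": 1},
  {"tx": 0, "ty": 0, "tz": 0, "ax": 0, "ay": 0, "az": 0, "claw": 1},
  {"tx": 0, "ty": 0, "tz": 0, "ax": 0, "ay": 0, "az": 0, "claw": 1},
  {"tx": 0, "ty": 0, "tz": 0, "ax": 0, "ay": 0, "az": 0, "claw": 1},
  {"tx": 0, "ty": 0, "tz": 0, "ax": 0, "ay": 0, "az": 0, "claw": 1},
])

```text
clock: 28.1
tcp_pos: [0.5322, -0.2667, 0.3655]
orientation: [2.462, 1.951, -0.001]
contact_force: [-3.2, 1.1, 10.9]
grip_width: -0.0002
gripper_force: 5.7
```

>>> arm_command([
  {"tx": 0, "ty": 0, "tz": 0.0005, "ax": 0, "ay": 0, "az": 0, "claw": 1},
  {"tx": 0, "ty": 0, "tz": 0.0005, "ax": 0, "ay": 0, "az": 0, "claw": 1},
  {"tx": 0, "ty": 0, "tz": 0, "ax": 0, "ay": 0, "az": 0, "claw": 1},
  {"tx": 0, "ty": 0, "tz": 0, "ax": 0, "ay": 0, "az": 0, "claw": 1},
  {"tx": 0, "ty": 0, "tz": 0, "ax": 0, "ay": 0, "az": 0, "claw": 1},
  {"tx": 0, "ty": 0, "tz": 0, "ax": 0, "ay": 0, "az": 0, "claw": 1},
  {"tx": 0, "ty": 0, "tz": 0, "ax": 0, "ay": 0, "az": 0, "claw": 1},
  {"tx": 0, "ty": 0, "tz": 0, "ax": 0, "ay": 0, "az": 0, "claw": 1},
  {"tx": 0, "ty": 0, "tz": 0, "ax": 0, "ay": 0, "az": 0, "claw": 1},
  {"tx": 0, "ty": 0, "tz": 0, "ax": 0, "ay": 0, "az": 0, "claw": 1},
])

```text
clock: 28.93
tcp_pos: [0.5322, -0.2667, 0.3654]
orientation: [2.462, 1.951, -0.001]
contact_force: [-5.5, 1.9, 17.3]
grip_width: -0.0002
gripper_force: 8.7
```

The cap has bottomed out: it is stalled at 17 N after 6 mm of travel. Lifting off.

>>> arm_command([
  {"tx": 0, "ty": 0, "tz": -0.005, "ax": 0, "ay": 0, "az": 0, "claw": 1},
  {"tx": 0, "ty": 0, "tz": -0.01, "ax": 0, "ay": 0, "az": 0, "claw": 1},
  {"tx": 0, "ty": 0, "tz": -0.02, "ax": 0, "ay": 0, "az": 0, "claw": 1},
  {"tx": 0, "ty": 0, "tz": -0.025, "ax": 0, "ay": 0, "az": 0, "claw": 1},
  {"tx": 0, "ty": 0, "tz": -0.025, "ax": 0, "ay": 0, "az": 0, "claw": 1},
  {"tx": 0, "ty": 0, "tz": 0, "ax": 0, "ay": 0, "az": 0, "claw": 1},
  {"tx": 0, "ty": 0, "tz": 0, "ax": 0, "ay": 0, "az": 0, "claw": 1},
  {"tx": 0, "ty": 0, "tz": 0, "ax": 0, "ay": 0, "az": 0, "claw": 1},
  {"tx": 0, "ty": 0, "tz": 0, "ax": 0, "ay": 0, "az": 0, "claw": 1},
  {"tx": 0, "ty": 0, "tz": 0, "ax": 0, "ay": 0, "az": 0, "claw": 1},
])

```text
clock: 29.77
tcp_pos: [0.5317, -0.2666, 0.4467]
orientation: [-2.46, -1.949, 0.003]
contact_force: [0.1, 0.9, -1.1]
grip_width: -0.0004
gripper_force: 0.0
```

```bash
python3 - <<'E'
from h import *
state()
im,m,T=snap('top','t8.png'); find('tip_of','tube','top',m,T,1)
# brass head: compare before/after in top view (columns of brass hue)
for f in ['top0','t8']:
    h=cv2.cvtColor(cv2.imread(f'pics/{f}.png'),cv2.COLOR_BGR2HSV)[216:230,366:384]
    k=(h[:,:,0]>17)&(h[:,:,0]<28)&(h[:,:,1]>150); ys,xs=np.nonzero(k); print(f,len(xs),xs.mean()+366,ys.mean()+216)
E
```

```text
t 29.77 TCP [-247.5  -30.8  446.7] grip [-247.4  -30.2  286.7] end [-456.4  -30.2  286.6] pitch 0.03 yaw 76.8 roll -0.22
F cradle 0.9 0.1 -1.1 grip -0.00042084010942831804 0.0
tip tube top 0.9 [ 0.5573 -0.0282  0.0623] [324. 210.]
top0 11 375.45454545454544 222.9090909090909
t8 11 375.45454545454544 222.9090909090909
```

The brass head hasn't moved and the tube is home. Handing in.

```bash
python3 -c "
from bench import r
print(r.hand_in())"
```

```text
the job is handed in; nothing more can be done
None
```

I handed the job in at about 30 s of the 48 s. The tube is seated in the fork and hood and butts on the length stop, whose brass head shows no shift in the top camera. After that the grey can's cap was pressed right down and released; I did not measure its return.

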